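# Set up the camera station for the next photo of turbocharger wheels

## Robot

A 7-joint arm with a two-finger parallel gripper is mounted at the origin on the work surface. World frame = base frame: x ahead of the robot, y to its left, z up, the work surface at z = 0. Lengths are in m, angles in rad, forces in N, time in s.
With the tool pointing down it reaches from about 0.425 to 0.925 m from the base axis. Payload 6.8 kg.
Tool frame: the origin (TCP) lies where the fingers leave the gripper's body, on its centre line; the fingertips stand 73 mm ahead of it and the grasp point (between the pads) lies 54 mm ahead of it; z points along the fingers, y is the line along which they close (so a half turn about z gives the same grasp; the last joint's range is limited). The gripper opens to 85 mm and grips with 20 to 120 N. Pads are 22 mm wide; open, the fingers measure 114 mm over their backs; the gripper's body (76 mm by 85 mm) begins 54 mm behind the grasp point. The pads swing forward as they close: fully open they stand 13 mm farther back than shut.
Start: joints at [1.072, 0.477, 0.022, 1.555, -0.011, 1.109, -0.083], TCP at [0.257, -0.624, 0.304] pointing down, gripper open.
Joint ranges: [-2.96, 2.96], [-0.34, 2.1], [-1.41, 1.46], [0.24, 2.44], [-1.37, 4.51], [0.17, 1.92], [-2.96, 2.96]. Speed limits (rad/s): [2.39, 2.39, 3.14, 3.14, 3.14, 3.14, 3.14].

## Interface

Orientations are given as a rotation vector (axis times angle).
In Python, from bench import r, cams, probe_bus gives the robot as it stands (r), with the cameras (cams) and the readings (probe_bus).
- The arm moves only by the shell command python3 drive.py 'ROWS' [OPENING] [FORCE]. ROWS is a JSON object with one list for each field, all of the same length, 1 to 5, a row being the entries at one place: sx, sy, sz (the shift in m), drx, dry, drz (a rotation vector in rad); each row is the pose to reach, as a shift and turn from the pose commanded when the command began, along the tool's axes at that moment; what a row does not reach only later rows make up. A row lasts 1/10 s, in which the tool goes at most 0.05 m and 0.15 rad, less where a joint would pass 70% of its speed; a pose out of reach is approached as far as the arm can. OPENING is the finger opening in m, set as the command begins (- or left out keeps the last). The fingers move at their own pace and stop on an object; FORCE is the grip in N (left out, the last holds). Time passes only in rows, so rows that do not move let the fingers close. It prints the time, the measured TCP pose, the force, the opening and the grip force at its end. Input that does not fit is refused with a message, and nothing moves.
- probe_bus.get_obs(): the state, without advancing time (a new reading comes with each control period).
- cams.grab_frame(name): name is "side" or "top"; returns (picture, depth): 400x640x3 uint8, blue, green, red; 400x640 float32, m along the optical axis (not along the pixel's ray), 0 where there is no reading.
- cams.camera_info(name): a dict with "camera_matrix" (3x3 intrinsics, pixels), "R" (3x3) and "t" (3): a world point X has camera coordinates R X + t. Camera axes: x right, y down, z forward; pixel columns grow to the right and rows downward; lengths in m; the calibration is good to about 2 mm. A picture is of the moment at which its call begins. camera_info takes no time and is no camera call.
- r.hand_in(): hands the job in; it is judged then, once.
The state is a dict: "clock": time; "joints": joint angles; "qvel": joint speeds; "tau": joint torques, N m; "tcp_pos": TCP position; "orientation": TCP orientation; "contact_force": force on the tool from outside, world axes, zero at the start; "moment": the same for the moment, N m; "grip_width": finger opening in m; "gripper_force": force on a finger pad.
Only numpy, scipy, OpenCV 4.12 (cv2) and the standard library are available. Lean on these libraries where they do the work, as an engineer would, in place of code of your own. Each camera call takes 0.05 s, during which the arm holds its last target. There are 200 camera calls.

## Task

Swing the camera boom well clear of the green tray, take the blackened used compressor wheels out of it and stand them in the yellow outgoing tray, and stand every bright new wheel upright in the green tray, one to a nest. Only when all the wheels are in place, swing the boom back over the tray to its working stop and slide the camera out along its rods to the end stop, so that the lens looks down on the middle of the tray. Leave the steel sleeves and the brass ring on the left where they are.

Things in the scene. Friction and masses are not known exactly. Their poses are not given: they have to be found in the camera images.
- new_0: NEW: bright aluminium compressor wheel, upright on its flat back plate, nose up; 64 mm high; back plate 70 mm across up to z = 10 mm, then narrowing; blade tips 48 mm across, straight from z = 26 to 56 mm: grip there, about 46 mm up. 0.15 to 0.3 kg. Origin: centre of its underside, z up its axis. May be absent (None). Starts on the bench to the right of the tray
- new_1: NEW: bright aluminium compressor wheel, upright on its flat back plate, nose up; 64 mm high; back plate 70 mm across up to z = 10 mm, then narrowing; blade tips 48 mm across, straight from z = 26 to 56 mm: grip there, about 46 mm up. 0.15 to 0.3 kg. Origin: centre of its underside, z up its axis. May be absent (None). Starts on the bench to the right of the tray
- new_2: NEW: bright aluminium compressor wheel, upright on its flat back plate, nose up; 64 mm high; back plate 70 mm across up to z = 10 mm, then narrowing; blade tips 48 mm across, straight from z = 26 to 56 mm: grip there, about 46 mm up. 0.15 to 0.3 kg. Origin: centre of its underside, z up its axis. May be absent (None). Starts on the bench to the right of the tray
- new_3: NEW: bright aluminium compressor wheel, upright on its flat back plate, nose up; 64 mm high; back plate 70 mm across up to z = 10 mm, then narrowing; blade tips 48 mm across, straight from z = 26 to 56 mm: grip there, about 46 mm up. 0.15 to 0.3 kg. Origin: centre of its underside, z up its axis. May be absent (None). Starts on the bench to the right of the tray
- used_0: USED: blackened dark brown compressor wheel, upright on its flat back plate, nose up; 64 mm high; back plate 70 mm across up to z = 10 mm, then narrowing; blade tips 48 mm across, straight from z = 26 to 56 mm: grip there, about 46 mm up. 0.15 to 0.3 kg. Origin: centre of its underside, z up its axis. May be absent (None). Starts in a nest of the green tray
- used_1: USED: blackened dark brown compressor wheel, upright on its flat back plate, nose up; 64 mm high; back plate 70 mm across up to z = 10 mm, then narrowing; blade tips 48 mm across, straight from z = 26 to 56 mm: grip there, about 46 mm up. 0.15 to 0.3 kg. Origin: centre of its underside, z up its axis. May be absent (None). Starts in a nest of the green tray
- used_2: USED: blackened dark brown compressor wheel, upright on its flat back plate, nose up; 64 mm high; back plate 70 mm across up to z = 10 mm, then narrowing; blade tips 48 mm across, straight from z = 26 to 56 mm: grip there, about 46 mm up. 0.15 to 0.3 kg. Origin: centre of its underside, z up its axis. May be absent (None). Starts in a nest of the green tray
- nest0 (a point): floor centre of the near right nest (seen from the robot) of the green photo tray, 204 mm square, fixed on an aluminium base plate; 10 mm high green rims and cross bars divide it into four nests 92 mm square inside, at 100 mm pitch; floors 18 mm above the bench. x, y axes along the tray's sides
- nest1 (a point): floor centre of the near left nest (seen from the robot) of the green photo tray, 204 mm square, fixed on an aluminium base plate; 10 mm high green rims and cross bars divide it into four nests 92 mm square inside, at 100 mm pitch; floors 18 mm above the bench. x, y axes along the tray's sides
- nest2 (a point): floor centre of the far right nest (seen from the robot) of the green photo tray, 204 mm square, fixed on an aluminium base plate; 10 mm high green rims and cross bars divide it into four nests 92 mm square inside, at 100 mm pitch; floors 18 mm above the bench. x, y axes along the tray's sides
- nest3 (a point): floor centre of the far left nest (seen from the robot) of the green photo tray, 204 mm square, fixed on an aluminium base plate; 10 mm high green rims and cross bars divide it into four nests 92 mm square inside, at 100 mm pitch; floors 18 mm above the bench. x, y axes along the tray's sides
- tray_centre (a point): centre of the photo tray, at floor height, 18 mm above the bench
- outgoing: shallow yellow outgoing tray for the used wheels, open on top, 215 x 170 mm outside (x, y), walls 30 mm high and 5 mm thick, floor 5 mm thick; fixed. Origin: centre of its underside
- boom (a joint): swing of the camera boom about its post, rad: 0 = working stop, rods pointing over the tray centre; grows clockwise seen from above (camera moves to the robot's left, off the tray) to a stop at 1.35; clear from 0.9 on; stays where left (0.2 N m). Boom: two 12 mm steel rods 68 mm apart, 205 mm above the bench; end plate about 315 mm from the post
- camera (a joint): camera's place along the boom's rods, m: grows outward from the post; 0.09 = at its end stop (the black end plate), lens then 273 mm from the post; stays where left (1.5 N)
- boom_hinge (a point): centre of the steel post at the far left of the tray on which the boom swings (vertical axis), 205 mm above the bench; x axis along the rods toward the camera
- camera_grip (a point): hold the camera here: on the axis of its upright black round body, 42 mm across, which rises through an aluminium carriage block (56 x 92 mm, top 219 mm above the bench) to 283 mm; this point is 257 mm above the bench. Moving it round the post swings the boom, along the rods slides the camera. x axis outward along the rods
- lens (a point): the camera's lens, at the bottom of its white 76 mm ring light, 135 mm above the bench
- sleeve_a: steel flanged adapter sleeve, 80 mm wide, 72 mm high; a bystander, to be left alone. Origin: centre of its underside
- sleeve_b: smaller steel flanged adapter sleeve, 68 mm wide, 72 mm high; a bystander, to be left alone. Origin: centre of its underside
- clamp_ring: flat brass ring, 86 mm wide, 12 mm high; a bystander, to be left alone. Origin: centre of its underside

How it is judged:
On the way, in this order (a step that is already met when the one before it is completed fails the run):
1. the camera boom is swung clear of the tray (boom angle above 0.9 rad) (value of joint boom above 0.9 rad), for 0.2 s.
2. with the boom still clear, all used wheels stand in the outgoing tray and all new wheels stand in nests (value of joint boom above 0.8 rad and ((horizontal distance between new_0 and nest0 below 0.018 m and z of new_0 in the frame of nest0 below 0.006 m) or (horizontal distance between new_0 and nest1 below 0.018 m and z of new_0 in the frame of nest1 below 0.006 m) or (horizontal distance between new_0 and nest2 below 0.018 m and z of new_0 in the frame of nest2 below 0.006 m) or (horizontal distance between new_0 and nest3 below 0.018 m and z of new_0 in the frame of nest3 below 0.006 m)) and angle between each of new_0, new_1, new_2, new_3's own z axis and vertical below 0.12 rad and linear speed of each of new_0, new_1, new_2, new_3, used_0, used_1, used_2 below 0.03 m/s and ((horizontal distance between new_1 and nest0 below 0.018 m and z of new_1 in the frame of nest0 below 0.006 m) or (horizontal distance between new_1 and nest1 below 0.018 m and z of new_1 in the frame of nest1 below 0.006 m) or (horizontal distance between new_1 and nest2 below 0.018 m and z of new_1 in the frame of nest2 below 0.006 m) or (horizontal distance between new_1 and nest3 below 0.018 m and z of new_1 in the frame of nest3 below 0.006 m)) and ((horizontal distance between new_2 and nest0 below 0.018 m and z of new_2 in the frame of nest0 below 0.006 m) or (horizontal distance between new_2 and nest1 below 0.018 m and z of new_2 in the frame of nest1 below 0.006 m) or (horizontal distance between new_2 and nest2 below 0.018 m and z of new_2 in the frame of nest2 below 0.006 m) or (horizontal distance between new_2 and nest3 below 0.018 m and z of new_2 in the frame of nest3 below 0.006 m)) and ((horizontal distance between new_3 and nest0 below 0.018 m and z of new_3 in the frame of nest0 below 0.006 m) or (horizontal distance between new_3 and nest1 below 0.018 m and z of new_3 in the frame of nest1 below 0.006 m) or (horizontal distance between new_3 and nest2 below 0.018 m and z of new_3 in the frame of nest2 below 0.006 m) or (horizontal distance between new_3 and nest3 below 0.018 m and z of new_3 in the frame of nest3 below 0.006 m)) and x of used_0 in the frame of outgoing between -0.078 and 0.078 m and y of used_0 in the frame of outgoing between -0.055 and 0.055 m and z of each of used_0, used_1, used_2 in the frame of outgoing below 0.013 m and angle between each of used_0, used_1, used_2's own z axis and vertical below 0.15 rad and x of used_1 in the frame of outgoing between -0.078 and 0.078 m and y of used_1 in the frame of outgoing between -0.055 and 0.055 m and x of used_2 in the frame of outgoing between -0.078 and 0.078 m and y of used_2 in the frame of outgoing between -0.055 and 0.055 m), for 0.3 s.
At the end, for the whole second after the job is handed in: New wheels: upright on nest floors, one a nest, within 18 mm of its centre. Used wheels: upright on the outgoing tray's floor. Boom within 0.06 rad of its working stop, camera within 8 mm of its end stop, lens within 20 mm of the tray centre. All at rest (((horizontal distance between new_0 and nest0 below 0.018 m and z of new_0 in the frame of nest0 below 0.006 m) or (horizontal distance between new_0 and nest1 below 0.018 m and z of new_0 in the frame of nest1 below 0.006 m) or (horizontal distance between new_0 and nest2 below 0.018 m and z of new_0 in the frame of nest2 below 0.006 m) or (horizontal distance between new_0 and nest3 below 0.018 m and z of new_0 in the frame of nest3 below 0.006 m)) and angle between each of new_0, new_1, new_2, new_3's own z axis and vertical below 0.12 rad and linear speed of each of new_0, new_1, new_2, new_3, used_0, used_1, used_2 below 0.03 m/s and ((horizontal distance between new_1 and nest0 below 0.018 m and z of new_1 in the frame of nest0 below 0.006 m) or (horizontal distance between new_1 and nest1 below 0.018 m and z of new_1 in the frame of nest1 below 0.006 m) or (horizontal distance between new_1 and nest2 below 0.018 m and z of new_1 in the frame of nest2 below 0.006 m) or (horizontal distance between new_1 and nest3 below 0.018 m and z of new_1 in the frame of nest3 below 0.006 m)) and ((horizontal distance between new_2 and nest0 below 0.018 m and z of new_2 in the frame of nest0 below 0.006 m) or (horizontal distance between new_2 and nest1 below 0.018 m and z of new_2 in the frame of nest1 below 0.006 m) or (horizontal distance between new_2 and nest2 below 0.018 m and z of new_2 in the frame of nest2 below 0.006 m) or (horizontal distance between new_2 and nest3 below 0.018 m and z of new_2 in the frame of nest3 below 0.006 m)) and ((horizontal distance between new_3 and nest0 below 0.018 m and z of new_3 in the frame of nest0 below 0.006 m) or (horizontal distance between new_3 and nest1 below 0.018 m and z of new_3 in the frame of nest1 below 0.006 m) or (horizontal distance between new_3 and nest2 below 0.018 m and z of new_3 in the frame of nest2 below 0.006 m) or (horizontal distance between new_3 and nest3 below 0.018 m and z of new_3 in the frame of nest3 below 0.006 m)) and x of used_0 in the frame of outgoing between -0.078 and 0.078 m and y of used_0 in the frame of outgoing between -0.055 and 0.055 m and z of each of used_0, used_1, used_2 in the frame of outgoing below 0.013 m and angle between each of used_0, used_1, used_2's own z axis and vertical below 0.15 rad and x of used_1 in the frame of outgoing between -0.078 and 0.078 m and y of used_1 in the frame of outgoing between -0.055 and 0.055 m and x of used_2 in the frame of outgoing between -0.078 and 0.078 m and y of used_2 in the frame of outgoing between -0.055 and 0.055 m and value of joint boom below 0.06 rad and value of joint camera above 0.082 m and horizontal distance between lens and tray_centre below 0.02 m); the robot touches nothing.
It fails at once if a steel sleeve or the brass ring is displaced by more than 40 mm (distance of any of sleeve_a, sleeve_b, clamp_ring from where it was at the start of the episode above 0.04 m).
Of new_0, new_1, new_2, new_3 only 3 to 4 are there at a start; the rules pass over those that are not, and their reading is None.
Of used_0, used_1, used_2 only 1 to 2 are there at a start; the rules pass over those that are not, and their reading is None.
At some moment in a run one of new_0, new_1, new_2, new_3, used_0, used_1, used_2 may be knocked a few centimetres aside while the robot is not near it.
It also fails if it takes over 210 s, if anything falls off the work surface, if the arm or the gripper's body presses on something with over 40 N, if the wrist force passes 120 N, or if a joint passes its speed limit or range.

## Working session

There is one attempt and no reset: what is moved stays moved. The work goes in short steps, Python scripts to look and compute and a shell command to move; the robot and the scene stay as the last step left them, time stands still between calls to the robot, and variables do not carry over. Pictures are saved under pics/ and viewed, at most 14 in all, crops included, and the job is handed in when it is done.

```bash
ls; mkdir -p pics
cat > h.py <<'E'
import numpy as np,cv2
from bench import r, cams, probe_bus
from scipy.spatial.transform import Rotation as Ro
def snap(n,f):
    p,d=cams.grab_frame(n); cv2.imwrite(f'pics/{f}.png',p); np.save(f'pics/{f}.npy',d); return p,d
def w(n,u,v,d):
    c=cams.camera_info(n);K=np.array(c['camera_matrix']);z=d
    x=np.linalg.inv(K)@np.array([u,v,1.])*z
    return np.array(c['R']).T@(x-np.array(c['t']).ravel())
def cloud(n,d):
    c=cams.camera_info(n);K=np.array(c['camera_matrix']);v,u=np.mgrid[:400,:640]
    x=np.stack([u,v,np.ones_like(u)],-1)@np.linalg.inv(K).T*d[...,None]
    return (x-np.array(c['t']).ravel())@np.array(c['R'])
def st():
    o=probe_bus.get_obs();R=Ro.from_rotvec(o['orientation']).as_matrix()
    print('t',round(o['clock'],2),'tcp',np.round(o['tcp_pos'],4),'grip',round(o['grip_width'],4));print(np.round(R,3));return np.array(o['tcp_pos']),R
E
python3 - <<'E'
from h import *
st()
for n in('top','side'):
    p,d=snap(n,n+'0');c=cams.camera_info(n);print(n,np.round(c['camera_matrix'],1).tolist(),np.round(c['R'],3).tolist(),np.round(c['t'],3).tolist())
E
```

```text
bench.py
drive.py
pics
t 0.0 tcp [ 0.2569 -0.6237  0.3029] grip 0.0853
[[ 0.925  0.381 -0.001]
 [ 0.381 -0.925  0.002]
 [-0.    -0.002 -1.   ]]
top [[406.7, 0.0, 319.4], [0.0, 406.7, 203.5], [0.0, 0.0, 1.0]] [[-0.022, -1.0, -0.004], [-0.989, 0.022, -0.146], [0.146, 0.001, -0.989]] [0.008, 0.569, 1.13]
side [[495.2, 0.0, 319.9], [0.0, 495.2, 196.1], [0.0, 0.0, 1.0]] [[-0.682, -0.732, 0.002], [-0.528, 0.49, -0.693], [0.507, -0.473, -0.721]] [0.343, 0.401, 1.202]
```

View pics/top0.png

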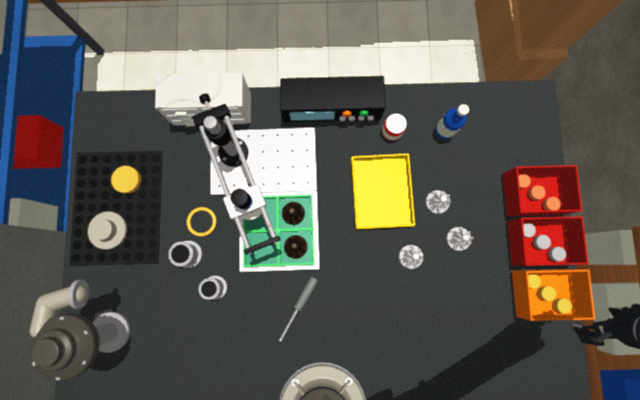

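View pics/side0.png

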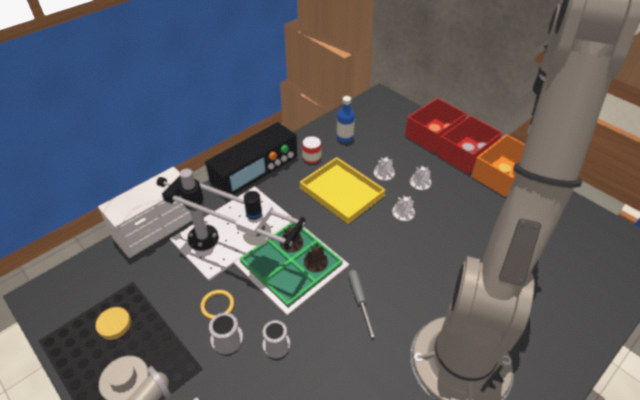

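Run:
```python
from h import *
p=cv2.imread('pics/top0.png');d=np.load('pics/top0.npy');P=cloud('top',d)
cv2.imwrite('pics/c0.png',cv2.resize(p[90:280,145:335],(798,600)[:1]*2)[:600] if 0 else cv2.resize(p[90:280,150:340],(600,600),interpolation=cv2.INTER_CUBIC))
hsv=cv2.cvtColor(p,cv2.COLOR_BGR2HSV)
def reg(name,m):
    m=m&(d>0);q=P[m];print(name,m.sum(),'min',np.round(np.percentile(q,2,axis=0),3),'max',np.round(np.percentile(q,98,axis=0),3))
v,u=np.mgrid[:400,:640]
yel=(hsv[...,0]>22)&(hsv[...,0]<35)&(hsv[...,1]>150)&(u>340)&(u<420)&(v<240)
reg('yellow',yel)
gr=(hsv[...,0]>60)&(hsv[...,0]<90)&(hsv[...,1]>100)&(u>230)&(u<325)&(v>180)&(v<280);reg('green',gr)
# rim top: z between 0.024..0.032
m=(gr&(abs(P[...,2]-.028)<.006)).astype(np.uint8);q=P[m>0][:,:2].astype(np.float32);print('rim rect',cv2.minAreaRect(q))
my=(yel&(abs(P[...,2]-.03)<.008));print('yel rect',cv2.minAreaRect(P[my][:,:2].astype(np.float32)))
for c in((438,202),(459,238),(411,257),(293,212),(295,246)):
    m=((u-c[0])**2+(v-c[1])**2<18**2)&(P[...,2]>.035)&(P[...,2]<.1)
    q=P[m][:,:2].astype(np.float32);print(c,m.sum(),'minEnc',cv2.minEnclosingCircle(q),'med',np.median(P[m],axis=0).round(3),'zmax',P[m][:,2].max().round(3))
# camera top
m=(P[...,2]>.27)&(u>220)&(u<265)&(v>170)&(v<230)&(P[...,2]<.32);print('cam',m.sum(),cv2.minEnclosingCircle(P[m][:,:2].astype(np.float32)),np.median(P[m],axis=0))
```

```text
yellow 4391 min [ 0.5   -0.273 -0.001] max [ 0.711 -0.106  0.031]
green 3026 min [0.398 0.021 0.013] max [0.594 0.212 0.031]
rim rect ((0.4963275194168091, 0.118166983127594), (0.2013751119375229, 0.20079179108142853), 0.799332857131958)
yel rect ((0.6061883568763733, -0.19045895338058472), (0.21574951708316803, 0.17076216638088226), 1.8505998849868774)
(438, 202) 141 minEnc ((0.5722854137420654, -0.35596269369125366), 0.023235710337758064) med [ 0.568 -0.356  0.051] zmax 0.068
(459, 238) 151 minEnc ((0.4625592529773712, -0.4102911651134491), 0.024370400235056877) med [ 0.458 -0.407  0.052] zmax 0.067
(411, 257) 150 minEnc ((0.41251665353775024, -0.26819756627082825), 0.02372603304684162) med [ 0.41  -0.265  0.052] zmax 0.066
(293, 212) 220 minEnc ((0.5461365580558777, 0.07327216118574142), 0.02945207618176937) med [0.544 0.072 0.062] zmax 0.085
(295, 246) 219 minEnc ((0.4482204020023346, 0.0680626779794693), 0.028616908937692642) med [0.448 0.066 0.063] zmax 0.086
cam 266 ((0.5530956983566284, 0.17941153049468994), 0.021279864013195038) [0.55252163 0.17901991 0.28191188]
```

View pics/c0.png

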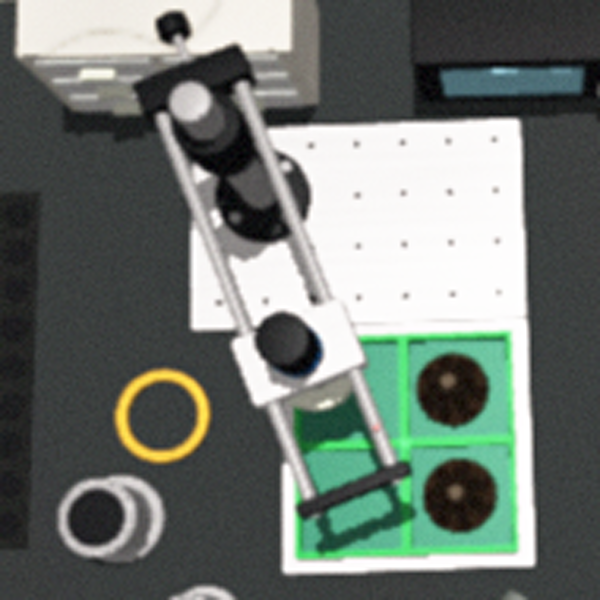

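Run:
```python
from h import *
d=np.load('pics/top0.npy');P=cloud('top',d)
v,u=np.mgrid[:400,:640]
for n,c in dict(posttop=(210,122),plateL=(198,119),plateR=(224,111),endL=(249,250),endR=(276,239),blockNW=(225,201),blockNE=(258,187),blockSW=(234,217),blockSE=(266,206),base=(234,148)).items():
    print(n,c,np.round(P[c[1]-1:c[1]+2,c[0]-1:c[0]+2].reshape(9,3),3)[[0,4,8]].tolist())
m=(P[...,2]>.18)&(P[...,2]<.4)&(u>190)&(u<280)&(v>95)&(v<260)
print('high blob z>.235',[ (np.round(P[m&(P[...,2]>a)&(P[...,2]<b)].mean(0),3).tolist(),int((m&(P[...,2]>a)&(P[...,2]<b)).sum())) for a,b in((.2,.215),(.215,.225),(.225,.26),(.29,.4))])
q=P[m&(abs(P[...,2]-.208)<.012)][:,:2].astype(np.float32);print(cv2.minAreaRect(q))
k=(P[...,2]>.18)&(P[...,2]<.4)&(u>190)&(u<240)&(v>95)&(v<140);
q=P[k&(P[...,2]>.225)];print(len(q),q.min(0),q.max(0),cv2.minEnclosingCircle(q[:,:2].astype(np.float32)))
```

```text
posttop (210, 122) [[0.737, 0.252, 0.278], [0.734, 0.249, 0.28], [0.732, 0.248, 0.277]]
plateL (198, 119) [[0.768, 0.299, 0.219], [0.764, 0.296, 0.222], [0.761, 0.293, 0.222]]
plateR (224, 111) [[0.787, 0.234, 0.218], [0.783, 0.23, 0.223], [0.781, 0.228, 0.221]]
endL (249, 250) [[0.436, 0.17, 0.218], [0.434, 0.168, 0.213], [0.431, 0.165, 0.215]]
endR (276, 239) [[0.461, 0.104, 0.221], [0.459, 0.102, 0.217], [0.456, 0.1, 0.217]]
blockNW (225, 201) [[0.556, 0.228, 0.22], [0.554, 0.226, 0.22], [0.552, 0.224, 0.217]]
blockNE (258, 187) [[0.59, 0.148, 0.217], [0.587, 0.145, 0.22], [0.585, 0.143, 0.216]]
blockSW (234, 217) [[0.517, 0.206, 0.22], [0.515, 0.204, 0.216], [0.513, 0.204, 0.208]]
blockSE (266, 206) [[0.543, 0.129, 0.21], [0.569, 0.153, 0.013], [0.566, 0.15, 0.013]]
base (234, 148) [[0.729, 0.236, 0.088], [0.73, 0.236, 0.076], [0.731, 0.236, 0.061]]
high blob z>.235 [([0.624, 0.206, 0.209], 1296), ([0.62, 0.204, 0.218], 1107), ([0.696, 0.232, 0.237], 322), ([nan, nan, nan], 0)]
((0.6348791718482971, 0.21150198578834534), (0.4208237826824188, 0.09225606173276901), 21.218475341796875)
439 [0.70766774 0.22262737 0.2250312 ] [0.76187854 0.27696231 0.28232061] ((0.7340043187141418, 0.24942176043987274), 0.028003821149468422)<stdin>:7: RuntimeWarning: Mean of empty slice.
  ret = um.true_divide(
```

```bash
cat >> h.py <<'E'
def to(x,y,z,yaw=None):
    p,R=st();print('delta tool',np.round(R.T@(np.array([x,y,z])-p),4))
    if yaw is not None: # want tool x axis at yaw (deg), pointing down
        c,s=np.cos(np.radians(yaw)),np.sin(np.radians(yaw));T=np.array([[c,s,0],[s,-c,0],[0,0,-1]])
        print('rotvec',np.round(Ro.from_matrix(R.T@T).as_rotvec(),4))
    print('joints',np.round(probe_bus.get_obs()['joints'],2))
E
python3 drive.py '{"sx": [0, 0.05, 0.1, 0.1, 0.15], "sy": [0, -0.05, -0.1, -0.1, -0.15], "sz": [-0.05, -0.1, -0.1, -0.1, -0.1], "drx": [0, 0, 0, 0, 0], "dry": [0, 0, 0, 0, 0], "drz": [0, 0, 0, 0, 0]}' 0.085 30
python3 drive.py '{"sx": [0.14, 0.14, 0.14, 0.14, 0.14], "sy": [-0.16, -0.16, -0.16, -0.16, -0.16], "sz": [0, 0, 0, 0, 0], "drx": [0, 0, 0, 0, 0], "dry": [0, 0, 0, 0, 0], "drz": [0, 0, 0, 0, 0]}'
python3 drive.py '{"sx": [0.14, 0.14, 0.14, 0.14, 0.14], "sy": [-0.16, -0.16, -0.16, -0.16, -0.16], "sz": [0, 0, 0, 0, 0], "drx": [0, 0, 0, 0, 0], "dry": [0, 0, 0, 0, 0], "drz": [0, 0, 0, 0, 0]}'
python3 -c "
from h import *
to(.553,.179,.400,21.1)"
```

```text
clock: 0.6
tcp_pos: [0.3303, -0.4485, 0.405]
orientation: [3.08, 0.609, 0.002]
contact_force: [0.8, 0.1, 0.1]
grip_width: 0.0849
gripper_force: 0.0
clock: 1.1
tcp_pos: [0.3999, -0.243, 0.4038]
orientation: [-3.078, -0.622, -0.001]
contact_force: [-0.5, -0.1, -0.2]
grip_width: 0.0853
gripper_force: 0.0
clock: 1.6
tcp_pos: [0.4676, -0.042, 0.4039]
orientation: [-3.078, -0.621, -0.002]
contact_force: [-0.5, 0.9, -0.3]
grip_width: 0.0851
gripper_force: 0.0
t 1.6 tcp [ 0.4676 -0.042   0.4039] grip 0.0851
[[ 0.922  0.388  0.001]
 [ 0.388 -0.922  0.002]
 [ 0.001 -0.001 -1.   ]]
delta tool [ 0.1644 -0.1706  0.0043]
rotvec [-0.0015 -0.0014  0.0301]
joints [ 0.38  0.07 -0.44  1.87  0.03  1.21 -1.24]
```

```bash
python3 drive.py '{"sx": [0.164, 0.164, 0.164, 0.164, 0.164], "sy": [-0.171, -0.171, -0.171, -0.171, -0.171], "sz": [0, 0, 0, 0, 0], "drx": [0, 0, 0, 0, 0], "dry": [0, 0, 0, 0, 0], "drz": [-0.15, -0.3, -0.45, -0.6, -0.75]}' >/dev/null
python3 drive.py '{"sx": [0, 0, 0, 0, 0], "sy": [0, 0, 0, 0, 0], "sz": [0, 0, 0, 0, 0], "drx": [0, 0, 0, 0, 0], "dry": [0, 0, 0, 0, 0], "drz": [-0.15, -0.3, -0.45, -0.6, -0.75]}'
python3 drive.py '{"sx": [0, 0], "sy": [0, 0], "sz": [0, 0], "drx": [0, 0], "dry": [0, 0], "drz": [0, 0]}'>/dev/null
python3 -c "
from h import *
to(.553,.179,.311,111.1)"
```

```text
clock: 2.6
tcp_pos: [0.5535, 0.1719, 0.4031]
orientation: [-1.833, -2.551, 0.002]
contact_force: [0.7, 0.9, 0.0]
grip_width: 0.0849
gripper_force: 0.0
t 2.8 tcp [0.5534 0.1723 0.4033] grip 0.0851
[[-0.31   0.951 -0.001]
 [ 0.951  0.31  -0.   ]
 [-0.    -0.001 -1.   ]]
delta tool [0.0065 0.0017 0.0923]
rotvec [-0.0007  0.0001 -0.0533]
joints [ 0.2   0.33 -0.77  1.62  0.24  1.28 -0.3 ]
```

```bash
python3 drive.py '{"sx": [0.006, 0.006, 0.006, 0.006, 0.006], "sy": [0.002, 0.002, 0.002, 0.002, 0.002], "sz": [0, 0.03, 0.06, 0.08, 0.092], "drx": [0, 0, 0, 0, 0], "dry": [0, 0, 0, 0, 0], "drz": [-0.05, -0.05, -0.05, -0.05, -0.05]}'
python3 drive.py '{"sx": [0, 0, 0, 0, 0], "sy": [0, 0, 0, 0, 0], "sz": [0, 0, 0, 0, 0], "drx": [0, 0, 0, 0, 0], "dry": [0, 0, 0, 0, 0], "drz": [0, 0, 0, 0, 0]}' 0.03 30
python3 -c "
from h import *
p,R=st()
post=np.array([.734,.249]);v=p[:2]-post;rr=np.hypot(*v);print(rr,np.degrees(np.arctan2(*v[::-1])))
for k in range(1,8):
    a=-.15*k;c,s=np.cos(a),np.sin(a);q=post+np.array([[c,-s],[s,c]])@v
    print(k,np.round(q,4),np.round(R.T@np.array([*(q-p[:2]),0]),4))
"
```

```text
clock: 3.3
tcp_pos: [0.5527, 0.1787, 0.3098]
orientation: [-1.778, -2.588, 0.004]
contact_force: [-0.2, -0.4, 0.3]
grip_width: 0.0851
gripper_force: 0.0
clock: 3.8
tcp_pos: [0.5538, 0.1799, 0.3132]
orientation: [1.775, 2.59, 0.003]
contact_force: [0.1, 0.9, 7.1]
grip_width: 0.0415
gripper_force: 30.8
t 3.8 tcp [0.5538 0.1799 0.3132] grip 0.0415
[[-0.361  0.932  0.002]
 [ 0.932  0.361  0.001]
 [-0.     0.002 -1.   ]]
0.19301811720931858 -159.01643583879886
1 [0.5455 0.2076] [0.0288 0.0023 0.    ]
2 [0.5414 0.2362] [0.057  0.0088 0.    ]
3 [0.5417 0.2651] [0.0839 0.0195 0.    ]
4 [0.5462 0.2937] [1.089e-01 3.410e-02 1.000e-04]
5 [0.555  0.3213] [1.314e-01 5.220e-02 1.000e-04]
6 [0.5678 0.3472] [0.151  0.0735 0.0002]
7 [0.5844 0.3709] [0.1671 0.0975 0.0002]
```

```bash
python3 drive.py '{"sx": [0.0193, 0.0384, 0.057, 0.0752, 0.0925], "sy": [0.001, 0.0038, 0.0086, 0.0152, 0.0236], "sz": [0, 0, 0, 0, 0], "drx": [0, 0, 0, 0, 0], "dry": [0, 0, 0, 0, 0], "drz": [0.1, 0.2, 0.3, 0.4, 0.5]}'
python3 drive.py '{"sx": [0.0193, 0.0384, 0.057, 0.0752, 0.0925], "sy": [0.001, 0.0038, 0.0086, 0.0152, 0.0236], "sz": [0, 0, 0, 0, 0], "drx": [0, 0, 0, 0, 0], "dry": [0, 0, 0, 0, 0], "drz": [0.1, 0.2, 0.3, 0.4, 0.5]}'
python3 drive.py '{"sx": [0, 0, 0], "sy": [0, 0, 0], "sz": [0, 0, 0], "drx": [0, 0, 0], "dry": [0, 0, 0], "drz": [0, 0, 0]}'
python3 -c "
from h import *
p,R=st();v=p[:2]-[.734,.249];print(np.hypot(*v),np.degrees(np.arctan2(*v[::-1])))
snap('top','t1')"
```

```text
clock: 4.3
tcp_pos: [0.5426, 0.2737, 0.3131]
orientation: [2.366, 2.063, 0.001]
contact_force: [0.3, -4.2, 6.5]
grip_width: 0.0412
gripper_force: 31.0
clock: 4.8
tcp_pos: [0.5776, 0.363, 0.3131]
orientation: [2.803, 1.415, 0.001]
contact_force: [-1.7, -3.8, 7.5]
grip_width: 0.0413
gripper_force: 31.0
clock: 5.1
tcp_pos: [0.5774, 0.3639, 0.3132]
orientation: [-2.8, -1.423, -0.004]
contact_force: [-1.2, 0.8, 4.9]
grip_width: 0.0416
gripper_force: 31.1
t 5.1 tcp [0.5774 0.3639 0.3132] grip 0.0416
[[ 0.589  0.808  0.002]
 [ 0.808 -0.589  0.002]
 [ 0.003  0.    -1.   ]]
0.19427453499546266 143.73303744323388
```

View pics/t1.png

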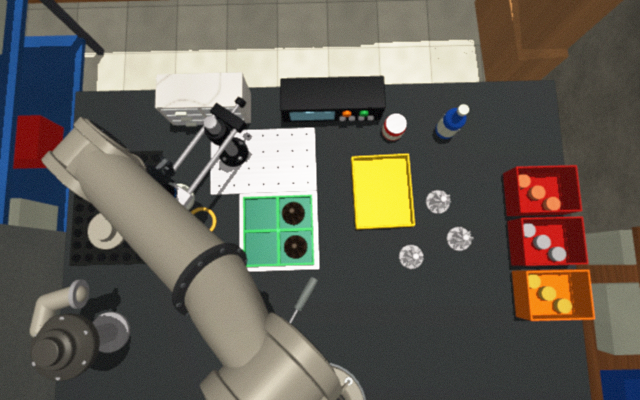

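```bash
python3 drive.py '{"sx": [0, 0, 0, 0, 0], "sy": [0, 0, 0, 0, 0], "sz": [0, 0, 0, 0, 0], "drx": [0, 0, 0, 0, 0], "dry": [0, 0, 0, 0, 0], "drz": [0, 0, 0, 0, 0]}' 0.085 >/dev/null
python3 drive.py '{"sx": [0, 0, 0, 0, 0], "sy": [0, 0, 0, 0, 0], "sz": [-0.03, -0.06, -0.09, -0.1, -0.1], "drx": [0, 0, 0, 0, 0], "dry": [0, 0, 0, 0, 0], "drz": [0, 0, 0, 0, 0]}'
python3 drive.py '{"sx": [0, 0, 0, 0, 0], "sy": [0, 0, 0, 0, 0], "sz": [0, 0, 0, 0, 0], "drx": [0, 0, 0, 0, 0], "dry": [0, 0, 0, 0, 0], "drz": [0.15, 0.3, 0.45, 0.6, 0.75]}'>/dev/null
python3 drive.py '{"sx": [0, 0, 0, 0], "sy": [0, 0, 0, 0], "sz": [0, 0, 0, 0], "drx": [0, 0, 0, 0], "dry": [0, 0, 0, 0], "drz": [0.15, 0.19, 0.19, 0.19]}'>/dev/null
python3 -c "
from h import *
to(.546,.072,.3,0)"
```

```text
clock: 6.15
tcp_pos: [0.5774, 0.3634, 0.4134]
orientation: [-2.8, -1.424, -0.005]
contact_force: [-0.3, 0.4, -1.4]
grip_width: 0.085
gripper_force: 0.0
t 7.05 tcp [0.5769 0.3627 0.4102] grip 0.0852
[[ 1.     0.002 -0.002]
 [ 0.002 -1.    -0.001]
 [-0.002  0.001 -1.   ]]
delta tool [-0.0313  0.2905  0.1106]
rotvec [0.0014 0.0017 0.0022]
joints [-0.4   0.45 -0.37  1.38  0.16  1.35 -2.35]
```

```bash
python3 drive.py '{"sx": [-0.031, -0.031, -0.031, -0.031, -0.031], "sy": [0.21, 0.21, 0.21, 0.21, 0.21], "sz": [0, 0, 0, 0, 0], "drx": [0, 0, 0, 0, 0], "dry": [0, 0, 0, 0, 0], "drz": [0, 0, 0, 0, 0]}'>/dev/null
python3 drive.py '{"sx": [0, 0, 0, 0, 0], "sy": [0.081, 0.081, 0.081, 0.081, 0.081], "sz": [0.18, 0.18, 0.18, 0.18, 0.18], "drx": [0, 0, 0, 0, 0], "dry": [0, 0, 0, 0, 0], "drz": [0, 0, 0, 0, 0]}'>/dev/null
python3 drive.py '{"sx": [0], "sy": [0], "sz": [0], "drx": [0], "dry": [0], "drz": [0]}'
python3 -c "
from h import *
to(.546,.072,.118,0)"
```

```text
clock: 8.15
tcp_pos: [0.5464, 0.0725, 0.2316]
orientation: [-3.141, -0.002, 0.002]
contact_force: [0.2, -0.2, 0.5]
grip_width: 0.085
gripper_force: 0.0
t 8.15 tcp [0.5464 0.0725 0.2316] grip 0.085
[[ 1.     0.001 -0.001]
 [ 0.001 -1.     0.001]
 [-0.001 -0.001 -1.   ]]
delta tool [-0.0002  0.0006  0.1136]
rotvec [-0.0006  0.0014  0.0011]
joints [-0.01  0.37 -0.29  1.91  0.13  0.88 -1.94]
```

```bash
python3 drive.py '{"sx": [0, 0, 0, 0, 0], "sy": [0, 0, 0, 0, 0], "sz": [0.05, 0.08, 0.1, 0.113, 0.113], "drx": [0, 0, 0, 0, 0], "dry": [0, 0, 0, 0, 0], "drz": [0, 0, 0, 0, 0]}'
python3 drive.py '{"sx": [0, 0, 0, 0, 0], "sy": [0, 0, 0, 0, 0], "sz": [0, 0, 0, 0, 0], "drx": [0, 0, 0, 0, 0], "dry": [0, 0, 0, 0, 0], "drz": [0, 0, 0, 0, 0]}' 0.03 40
python3 drive.py '{"sx": [0, 0, 0, 0, 0], "sy": [0, 0, 0, 0, 0], "sz": [-0.02, -0.05, -0.08, -0.1, -0.1], "drx": [0, 0, 0, 0, 0], "dry": [0, 0, 0, 0, 0], "drz": [0, 0, 0, 0, 0]}'
python3 drive.py '{"sx": [0.08, 0.08, 0.08, 0.08, 0.08], "sy": [0.18, 0.18, 0.18, 0.18, 0.18], "sz": [0, 0, 0, 0, 0], "drx": [0, 0, 0, 0, 0], "dry": [0, 0, 0, 0, 0], "drz": [0, 0, 0, 0, 0]}'>/dev/null
python3 drive.py '{"sx": [0.03, 0.03, 0.03], "sy": [0.082, 0.082, 0.082], "sz": [0, 0, 0], "drx": [0, 0, 0], "dry": [0, 0, 0], "drz": [0, 0, 0]}'
python3 -c "
from h import *
to(.656,-.19,.107,0)"
```

```text
clock: 8.65
tcp_pos: [0.5469, 0.0733, 0.119]
orientation: [-3.141, -0.004, -0.001]
contact_force: [-0.0, 0.1, 0.7]
grip_width: 0.0852
gripper_force: 0.0
clock: 9.15
tcp_pos: [0.5474, 0.0723, 0.1204]
orientation: [-3.141, -0.001, -0.004]
contact_force: [-1.3, 0.7, 5.3]
grip_width: 0.0468
gripper_force: 40.4
clock: 9.65
tcp_pos: [0.5479, 0.0722, 0.222]
orientation: [-3.141, -0.001, -0.01]
contact_force: [0.4, 0.0, -3.0]
grip_width: 0.047
gripper_force: 42.3
clock: 10.45
tcp_pos: [0.656, -0.1979, 0.2168]
orientation: [3.137, -0.013, -0.002]
contact_force: [0.0, -0.9, -3.4]
grip_width: 0.047
gripper_force: 42.7
t 10.45 tcp [ 0.656  -0.1979  0.2168] grip 0.047
[[ 1.    -0.008 -0.001]
 [-0.008 -1.    -0.005]
 [-0.001  0.005 -1.   ]]
delta tool [ 1.000e-04 -8.400e-03  1.097e-01]
rotvec [ 0.0046  0.0015 -0.008 ]
joints [ 0.34  0.58 -0.2   1.59  0.14  0.98 -1.48]
```

```bash
python3 drive.py '{"sx": [0, 0, 0, 0, 0], "sy": [-0.005, -0.006, -0.006, -0.006, -0.006], "sz": [0.04, 0.08, 0.1, 0.106, 0.109], "drx": [0, 0, 0, 0, 0], "dry": [0, 0, 0, 0, 0], "drz": [0, 0, 0, 0, 0]}'
python3 drive.py '{"sx": [0, 0], "sy": [0, 0], "sz": [0, 0], "drx": [0, 0], "dry": [0, 0], "drz": [0, 0]}'
python3 drive.py '{"sx": [0, 0, 0, 0], "sy": [0, 0, 0, 0], "sz": [0, 0, 0, 0], "drx": [0, 0, 0, 0], "dry": [0, 0, 0, 0], "drz": [0, 0, 0, 0]}' 0.085
python3 drive.py '{"sx": [0, 0, 0, 0], "sy": [0, 0, 0, 0], "sz": [-0.05, -0.09, -0.12, -0.12], "drx": [0, 0, 0, 0], "dry": [0, 0, 0, 0], "drz": [0, 0, 0, 0]}'
python3 -c "
from h import *
to(.448,.067,.22,0)"
```

```text
clock: 10.95
tcp_pos: [0.656, -0.1836, 0.1085]
orientation: [-3.141, -0.001, 0.003]
contact_force: [0.8, 0.4, -2.9]
grip_width: 0.0465
gripper_force: 42.7
clock: 11.15
tcp_pos: [0.6575, -0.1842, 0.1112]
orientation: [3.141, 0.001, 0.004]
contact_force: [-0.6, 0.1, -2.4]
grip_width: 0.0467
gripper_force: 42.7
clock: 11.55
tcp_pos: [0.6568, -0.1841, 0.1102]
orientation: [3.141, 0.001, 0.001]
contact_force: [0.3, 0.1, -0.1]
grip_width: 0.0848
gripper_force: 0.0
clock: 11.95
tcp_pos: [0.6592, -0.1845, 0.2356]
orientation: [3.14, 0.001, 0.015]
contact_force: [1.7, -0.7, 0.5]
grip_width: 0.0849
gripper_force: 0.0
t 11.95 tcp [ 0.6592 -0.1845  0.2356] grip 0.0849
[[ 1.     0.     0.009]
 [ 0.001 -1.    -0.002]
 [ 0.009  0.002 -1.   ]]
delta tool [-0.2112 -0.2516  0.0131]
rotvec [ 0.002  -0.0093  0.0005]
joints [ 0.32  0.56 -0.21  1.59  0.13  1.   -1.49]
```

```bash
python3 drive.py '{"sx": [-0.13, -0.13, -0.13, -0.13, -0.13], "sy": [-0.15, -0.15, -0.15, -0.15, -0.15], "sz": [0, 0, 0, 0, 0], "drx": [0, 0, 0, 0, 0], "dry": [0, 0, 0, 0, 0], "drz": [0, 0, 0, 0, 0]}'>/dev/null
python3 drive.py '{"sx": [-0.081, -0.081, -0.081, -0.081], "sy": [-0.102, -0.102, -0.102, -0.102], "sz": [0.01, 0.01, 0.01, 0.01], "drx": [0, 0, 0, 0], "dry": [0, 0, 0, 0], "drz": [0, 0, 0, 0]}'>/dev/null
python3 drive.py '{"sx": [0, 0], "sy": [0, 0], "sz": [0, 0], "drx": [0, 0], "dry": [0, 0], "drz": [0, 0]}'>/dev/null
python3 -c "
from h import *
to(.448,.067,.118,0)"
```

```text
t 13.05 tcp [0.4463 0.0668 0.2197] grip 0.0847
[[ 1.    -0.001  0.001]
 [-0.001 -1.    -0.   ]
 [ 0.001  0.    -1.   ]]
delta tool [ 0.0016 -0.0003  0.1017]
rotvec [ 0.0002 -0.0005 -0.0011]
joints [ 0.01  0.24 -0.34  2.14  0.11  0.78 -1.97]
```

```bash
python3 drive.py '{"sx": [0.002, 0.002, 0.002, 0.002, 0.002], "sy": [0, 0, 0, 0, 0], "sz": [0.04, 0.08, 0.1, 0.102, 0.102], "drx": [0, 0, 0, 0, 0], "dry": [0, 0, 0, 0, 0], "drz": [0, 0, 0, 0, 0]}'
python3 drive.py '{"sx": [0, 0, 0, 0, 0], "sy": [0, 0, 0, 0, 0], "sz": [0, 0, 0, 0, 0], "drx": [0, 0, 0, 0, 0], "dry": [0, 0, 0, 0, 0], "drz": [0, 0, 0, 0, 0]}' 0.03 40
python3 drive.py '{"sx": [0, 0, 0, 0, 0], "sy": [0, 0, 0, 0, 0], "sz": [-0.02, -0.05, -0.08, -0.1, -0.1], "drx": [0, 0, 0, 0, 0], "dry": [0, 0, 0, 0, 0], "drz": [0, 0, 0, 0, 0]}'
python3 drive.py '{"sx": [0.08, 0.08, 0.08, 0.08, 0.08], "sy": [0.18, 0.18, 0.18, 0.18, 0.18], "sz": [0, 0, 0, 0, 0], "drx": [0, 0, 0, 0, 0], "dry": [0, 0, 0, 0, 0], "drz": [0, 0, 0, 0, 0]}'>/dev/null
python3 drive.py '{"sx": [0.027, 0.027, 0.027, 0.027], "sy": [0.077, 0.077, 0.077, 0.077], "sz": [0, 0, 0, 0], "drx": [0, 0, 0, 0], "dry": [0, 0, 0, 0], "drz": [0, 0, 0, 0]}'>/dev/null
python3 -c "
from h import *
to(.556,-.19,.107,0)"
```

```text
clock: 13.55
tcp_pos: [0.448, 0.0671, 0.1176]
orientation: [3.141, -0.001, -0.001]
contact_force: [-0.4, 0.3, 0.4]
grip_width: 0.0849
gripper_force: 0.0
clock: 14.05
tcp_pos: [0.4482, 0.0678, 0.119]
orientation: [-3.142, -0.001, -0.004]
contact_force: [-0.2, -0.7, 6.2]
grip_width: 0.0469
gripper_force: 40.1
clock: 14.55
tcp_pos: [0.4488, 0.0681, 0.2205]
orientation: [-3.141, -0.001, -0.009]
contact_force: [0.1, 0.2, -2.5]
grip_width: 0.0468
gripper_force: 42.6
t 15.45 tcp [ 0.5537 -0.1893  0.2162] grip 0.0471
[[ 1.    -0.001 -0.002]
 [-0.001 -1.     0.001]
 [-0.002 -0.001 -1.   ]]
delta tool [0.0026 0.0007 0.1092]
rotvec [-0.0007  0.0024 -0.0009]
joints [ 0.38  0.44 -0.21  1.84  0.11  0.87 -1.45]
```

```bash
python3 drive.py '{"sx": [0, 0, 0, 0, 0], "sy": [0, 0, 0, 0, 0], "sz": [0.04, 0.08, 0.1, 0.108, 0.111], "drx": [0, 0, 0, 0, 0], "dry": [0, 0, 0, 0, 0], "drz": [0, 0, 0, 0, 0]}' >/dev/null
python3 drive.py '{"sx": [0, 0], "sy": [0, 0], "sz": [0, 0], "drx": [0, 0], "dry": [0, 0], "drz": [0, 0]}'
python3 drive.py '{"sx": [0, 0, 0, 0], "sy": [0, 0, 0, 0], "sz": [0, 0, 0, 0], "drx": [0, 0, 0, 0], "dry": [0, 0, 0, 0], "drz": [0, 0, 0, 0]}' 0.085 >/dev/null
python3 drive.py '{"sx": [0, 0, 0, 0], "sy": [0, 0, 0, 0], "sz": [-0.05, -0.09, -0.12, -0.12], "drx": [0, 0, 0, 0], "dry": [0, 0, 0, 0], "drz": [0, 0, 0, 0]}'
cat >> h.py <<'E'
def wheels(p,d,side=False):
    P=cloud('top',d);Z=P[...,2];m=((Z>.04)&(Z<.095)&(P[...,0]>.33)&(P[...,0]<.75)&(P[...,1]<.22)&(P[...,1]>-.6)).astype(np.uint8)
    n,L,S,C=cv2.connectedComponentsWithStats(m)
    for i in range(1,n):
        if S[i,4]>50:
            q=P[L==i];c,rad=cv2.minEnclosingCircle(q[:,:2].astype(np.float32));print(C[i].round(0),S[i,4],'c',np.round(c,3),round(rad,3),'med',np.median(q,axis=0).round(3),'zmax',q[:,2].max().round(3),'bgr',p[L==i].mean(0).round())
E
python3 - <<'E'
from h import *
p,d=snap('top','t2');wheels(p,d);to(.412,-.267,.22,0)
E
```

```text
clock: 16.15
tcp_pos: [0.5555, -0.1891, 0.108]
orientation: [3.141, 0.002, 0.004]
contact_force: [0.3, 0.2, -2.8]
grip_width: 0.0469
gripper_force: 42.9
clock: 16.95
tcp_pos: [0.5571, -0.1897, 0.2317]
orientation: [3.139, 0.001, 0.013]
contact_force: [0.1, 0.6, 0.5]
grip_width: 0.0851
gripper_force: 0.0
[381. 172.] 143 c [ 0.656 -0.182] 0.024 med [ 0.653 -0.183  0.056] zmax 0.074 bgr [25. 40. 51.]
[517. 190.] 496 c [ 0.592 -0.58 ] 0.069 med [ 0.591 -0.559  0.069] zmax 0.09 bgr [ 18.  22. 125.]
[384. 208.] 128 c [ 0.555 -0.187] 0.023 med [ 0.551 -0.188  0.056] zmax 0.072 bgr [21. 27. 36.]
[521. 241.] 482 c [ 0.446 -0.576] 0.067 med [ 0.447 -0.559  0.069] zmax 0.089 bgr [ 19.  22. 122.]
[466. 238.] 94 c [ 0.463 -0.414] 0.023 med [ 0.46  -0.412  0.054] zmax 0.069 bgr [188. 190. 194.]
[525. 276.] 151 c [ 0.349 -0.578] 0.026 med [ 0.351 -0.559  0.072] zmax 0.09 bgr [ 16.  87. 173.]
t 17.0 tcp [ 0.5558 -0.1894  0.2292] grip 0.0849
[[ 1.     0.001  0.005]
 [ 0.001 -1.    -0.001]
 [ 0.005  0.001 -1.   ]]
delta tool [-0.1439  0.0775  0.0086]
rotvec [ 0.0014 -0.0049  0.0006]
joints [ 0.39  0.42 -0.21  1.83  0.11  0.89 -1.45]
```

View pics/t2.png

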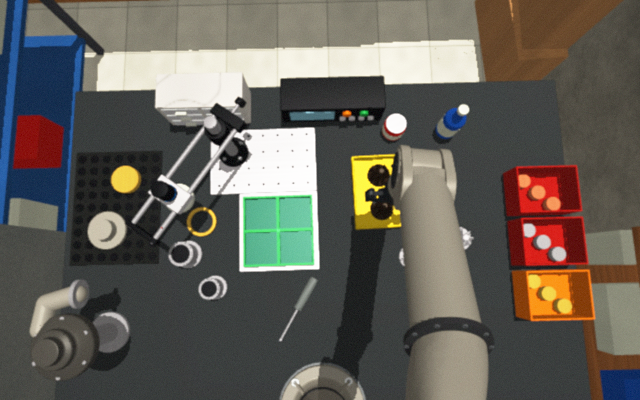

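```bash
sed -i "s/def wheels(p,d,side=False):/def wheels(p,d,cam='top'):/; s/P=cloud('top',d);Z/P=cloud(cam,d);Z/; s/P\[...,1\]>-.6/P[...,1]>-.5/" h.py
python3 - <<'E'
from h import *
wheels(cv2.imread('pics/side0.png'),np.load('pics/side0.npy'),'side');print()
p,d=snap('side','s2');wheels(p,d,'side')
E
```

```text
[385. 163.] 100 c [ 0.572 -0.355] 0.024 med [ 0.568 -0.351  0.052] zmax 0.07 bgr [153. 153. 162.]
[422. 172.] 107 c [ 0.462 -0.41 ] 0.025 med [ 0.458 -0.406  0.053] zmax 0.067 bgr [152. 152. 162.]
[405. 202.] 119 c [ 0.413 -0.267] 0.026 med [ 0.408 -0.262  0.052] zmax 0.069 bgr [156. 156. 166.]
[287. 232.] 68 c [0.556 0.077] 0.019 med [0.551 0.081 0.071] zmax 0.086 bgr [50. 62. 61.]
[315. 254.] 231 c [0.449 0.07 ] 0.029 med [0.443 0.072 0.064] zmax 0.087 bgr [37. 46. 51.]

[385. 163.] 100 c [ 0.574 -0.354] 0.025 med [ 0.568 -0.352  0.052] zmax 0.069 bgr [156. 156. 166.]
[422. 172.] 108 c [ 0.461 -0.409] 0.025 med [ 0.457 -0.407  0.051] zmax 0.067 bgr [155. 155. 165.]
[329. 174.] 124 c [ 0.656 -0.181] 0.025 med [ 0.651 -0.179  0.055] zmax 0.072 bgr [35. 54. 68.]
[353. 190.] 133 c [ 0.554 -0.189] 0.026 med [ 0.551 -0.183  0.055] zmax 0.075 bgr [35. 59. 72.]
[405. 202.] 117 c [ 0.412 -0.269] 0.026 med [ 0.408 -0.264  0.052] zmax 0.068 bgr [159. 159. 169.]
```

```bash
python3 drive.py '{"sx": [-0.144, -0.144, -0.144, -0.144, -0.144], "sy": [0.079, 0.079, 0.079, 0.079, 0.079], "sz": [0, 0, 0, 0, 0.05], "drx": [0, 0, 0, 0, 0], "dry": [0, 0, 0, 0, 0], "drz": [0, 0, 0, 0, 0]}'>/dev/null
python3 drive.py '{"sx": [0, 0], "sy": [0, 0], "sz": [0, 0], "drx": [0, 0], "dry": [0, 0], "drz": [0, 0]}'>/dev/null
python3 -c "
from h import *
to(.412,-.268,.1,0)"
```

```text
t 17.75 tcp [ 0.4102 -0.2672  0.1758] grip 0.0852
[[ 1.     0.002 -0.003]
 [ 0.002 -1.     0.002]
 [-0.003 -0.002 -1.   ]]
delta tool [0.0021 0.0009 0.0758]
rotvec [-0.0024  0.0034  0.0018]
joints [ 0.6   0.36 -0.18  2.09  0.1   0.7  -1.21]
```

```bash
python3 drive.py '{"sx": [0.002, 0.002, 0.002, 0.002, 0.002], "sy": [0.001, 0.001, 0.001, 0.001, 0.001], "sz": [0.03, 0.06, 0.075, 0.075, 0.075], "drx": [0, 0, 0, 0, 0], "dry": [0, 0, 0, 0, 0], "drz": [0, 0, 0, 0, 0]}'
python3 drive.py '{"sx": [0, 0, 0, 0, 0], "sy": [0, 0, 0, 0, 0], "sz": [0, 0, 0, 0, 0], "drx": [0, 0, 0, 0, 0], "dry": [0, 0, 0, 0, 0], "drz": [0, 0, 0, 0, 0]}' 0.03 40
python3 drive.py '{"sx": [0, 0, 0, 0, 0], "sy": [0, 0, 0, 0, 0], "sz": [-0.02, -0.05, -0.08, -0.11, -0.12], "drx": [0, 0, 0, 0, 0], "dry": [0, 0, 0, 0, 0], "drz": [0, 0, 0, 0, 0]}'
python3 drive.py '{"sx": [0.07, 0.07, 0.07, 0.07, 0.07], "sy": [-0.22, -0.22, -0.22, -0.22, -0.22], "sz": [0, 0, 0, 0, 0], "drx": [0, 0, 0, 0, 0], "dry": [0, 0, 0, 0, 0], "drz": [0, 0, 0, 0, 0]}'>/dev/null
python3 drive.py '{"sx": [0.064, 0.064, 0.064, 0.064, 0.064], "sy": [-0.216, -0.216, -0.216, -0.216, -0.216], "sz": [0, 0, 0, 0, 0], "drx": [0, 0, 0, 0, 0], "dry": [0, 0, 0, 0, 0], "drz": [0, 0, 0, 0, 0]}'>/dev/null
python3 drive.py '{"sx": [0, 0], "sy": [0, 0], "sz": [0, 0], "drx": [0, 0], "dry": [0, 0], "drz": [0, 0]}'>/dev/null
python3 -c "
from h import *
to(.546,.168,.12,0)"
```

```text
clock: 18.25
tcp_pos: [0.4139, -0.2692, 0.103]
orientation: [3.141, 0.003, 0.002]
contact_force: [0.6, -0.4, 0.4]
grip_width: 0.0846
gripper_force: 0.0
clock: 18.75
tcp_pos: [0.4132, -0.2695, 0.1029]
orientation: [3.141, 0.001, 0.002]
contact_force: [-1.2, 0.5, 7.4]
grip_width: 0.0466
gripper_force: 40.0
clock: 19.25
tcp_pos: [0.4136, -0.2698, 0.2247]
orientation: [3.139, 0.001, 0.007]
contact_force: [0.6, 0.1, -2.2]
grip_width: 0.0465
gripper_force: 42.2
t 20.45 tcp [0.5456 0.1668 0.2206] grip 0.0467
[[ 1.     0.002 -0.002]
 [ 0.002 -1.    -0.001]
 [-0.002  0.001 -1.   ]]
delta tool [ 0.0006 -0.0013  0.1006]
rotvec [0.001  0.0019 0.0019]
joints [-0.12  0.43 -0.36  1.87  0.19  0.88 -2.14]
```

```bash
python3 drive.py '{"sx": [0, 0, 0, 0, 0], "sy": [-0.001, -0.001, -0.001, -0.001, -0.001], "sz": [0.04, 0.07, 0.09, 0.098, 0.101], "drx": [0, 0, 0, 0, 0], "dry": [0, 0, 0, 0, 0], "drz": [0, 0, 0, 0, 0]}'>/dev/null
python3 drive.py '{"sx": [0, 0], "sy": [0, 0], "sz": [0, 0], "drx": [0, 0], "dry": [0, 0], "drz": [0, 0]}'
python3 drive.py '{"sx": [0, 0, 0, 0], "sy": [0, 0, 0, 0], "sz": [0, 0, 0, 0], "drx": [0, 0, 0, 0], "dry": [0, 0, 0, 0], "drz": [0, 0, 0, 0]}' 0.085 >/dev/null
python3 drive.py '{"sx": [0, 0, 0, 0], "sy": [0, 0, 0, 0], "sz": [-0.05, -0.09, -0.11, -0.11], "drx": [0, 0, 0, 0], "dry": [0, 0, 0, 0], "drz": [0, 0, 0, 0]}'>/dev/null
python3 drive.py '{"sx": [-0.03, -0.03, -0.03, -0.03, -0.03], "sy": [0.24, 0.24, 0.24, 0.24, 0.24], "sz": [0, 0, 0, 0, 0], "drx": [0, 0, 0, 0, 0], "dry": [0, 0, 0, 0, 0], "drz": [0, 0, 0, 0, 0]}'>/dev/null
python3 drive.py '{"sx": [-0.03, -0.03, -0.03, -0.03, -0.03], "sy": [0.24, 0.24, 0.24, 0.24, 0.24], "sz": [0, 0, 0, 0, 0], "drx": [0, 0, 0, 0, 0], "dry": [0, 0, 0, 0, 0], "drz": [0, 0, 0, 0, 0]}'>/dev/null
python3 drive.py '{"sx": [-0.023, -0.023, -0.023, -0.023], "sy": [0.098, 0.098, 0.098, 0.098], "sz": [0.05, 0.05, 0.05, 0.05], "drx": [0, 0, 0, 0], "dry": [0, 0, 0, 0], "drz": [0, 0, 0, 0]}'>/dev/null
python3 - <<'E'
from h import *
p,d=snap('side','s3');wheels(p,d,'side')
p,d=snap('top','t3');print();wheels(p,d,'top')
to(.4625,-.41,.1,0)
E
```

```text
clock: 21.15
tcp_pos: [0.5468, 0.1669, 0.1214]
orientation: [3.141, -0.001, 0.002]
contact_force: [-0.4, -0.4, -1.9]
grip_width: 0.0469
gripper_force: 42.6
[385. 163.] 99 c [ 0.573 -0.354] 0.025 med [ 0.567 -0.352  0.052] zmax 0.067 bgr [153. 153. 162.]
[422. 172.] 110 c [ 0.462 -0.408] 0.024 med [ 0.457 -0.406  0.052] zmax 0.07 bgr [130. 130. 138.]
[329. 174.] 124 c [ 0.656 -0.182] 0.024 med [ 0.651 -0.179  0.055] zmax 0.072 bgr [35. 53. 67.]
[353. 190.] 128 c [ 0.555 -0.187] 0.025 med [ 0.551 -0.183  0.056] zmax 0.074 bgr [37. 62. 76.]
[264. 253.] 232 c [0.547 0.17 ] 0.029 med [0.54  0.173 0.063] zmax 0.085 bgr [157. 159. 166.]

[381. 172.] 146 c [ 0.657 -0.182] 0.023 med [ 0.654 -0.183  0.056] zmax 0.071 bgr [25. 39. 50.]
[443. 200.] 124 c [ 0.573 -0.357] 0.023 med [ 0.569 -0.357  0.053] zmax 0.068 bgr [181. 182. 186.]
[384. 207.] 145 c [ 0.556 -0.189] 0.023 med [ 0.553 -0.189  0.056] zmax 0.072 bgr [26. 37. 48.]
[259. 212.] 197 c [0.546 0.168] 0.029 med [0.545 0.165 0.063] zmax 0.084 bgr [183. 185. 189.]
[464. 242.] 53 c [ 0.449 -0.406] 0.018 med [ 0.449 -0.406  0.048] zmax 0.061 bgr [116. 117. 120.]
t 23.45 tcp [ 0.4643 -0.4086  0.1803] grip 0.085
[[ 1.     0.002 -0.   ]
 [ 0.002 -1.     0.002]
 [-0.    -0.002 -1.   ]]
delta tool [-0.0018  0.0015  0.0803]
rotvec [-0.0016  0.0002  0.002 ]
joints [ 0.75  0.53 -0.17  1.79  0.12  0.83 -1.05]
```

```bash
python3 drive.py '{"sx": [-0.002, -0.002, -0.002, -0.002, -0.002], "sy": [0.001, 0.001, 0.001, 0.001, 0.001], "sz": [0.03, 0.06, 0.08, 0.08, 0.08], "drx": [0, 0, 0, 0, 0], "dry": [0, 0, 0, 0, 0], "drz": [0, 0, 0, 0, 0]}'
python3 drive.py '{"sx": [0, 0, 0, 0, 0], "sy": [0, 0, 0, 0, 0], "sz": [0, 0, 0, 0, 0], "drx": [0, 0, 0, 0, 0], "dry": [0, 0, 0, 0, 0], "drz": [0, 0, 0, 0, 0]}' 0.03 40
python3 drive.py '{"sx": [0, 0, 0, 0, 0], "sy": [0, 0, 0, 0, 0], "sz": [-0.02, -0.05, -0.08, -0.11, -0.12], "drx": [0, 0, 0, 0, 0], "dry": [0, 0, 0, 0, 0], "drz": [0, 0, 0, 0, 0]}'
python3 drive.py '{"sx": [0.04, 0.04, 0.04, 0.04, 0.04], "sy": [-0.23, -0.23, -0.23, -0.23, -0.23], "sz": [0, 0, 0, 0, 0], "drx": [0, 0, 0, 0, 0], "dry": [0, 0, 0, 0, 0], "drz": [0, 0, 0, 0, 0]}'>/dev/null
python3 drive.py '{"sx": [0.044, 0.044, 0.044, 0.044, 0.044], "sy": [-0.23, -0.23, -0.23, -0.23, -0.23], "sz": [0, 0, 0, 0, 0], "drx": [0, 0, 0, 0, 0], "dry": [0, 0, 0, 0, 0], "drz": [0, 0, 0, 0, 0]}'>/dev/null
python3 drive.py '{"sx": [0, 0, 0], "sy": [-0.017, -0.017, -0.017], "sz": [0, 0, 0], "drx": [0, 0, 0], "dry": [0, 0, 0], "drz": [0, 0, 0]}'>/dev/null
python3 -c "
from h import *
to(.546,.068,.12,0)"
```

```text
clock: 23.95
tcp_pos: [0.4631, -0.4097, 0.1017]
orientation: [-3.141, -0.005, -0.002]
contact_force: [0.5, -0.2, 0.6]
grip_width: 0.0848
gripper_force: 0.0
clock: 24.45
tcp_pos: [0.4624, -0.4115, 0.1023]
orientation: [3.14, 0.001, 0.003]
contact_force: [-0.3, 1.3, 6.5]
grip_width: 0.047
gripper_force: 40.5
clock: 24.95
tcp_pos: [0.4628, -0.412, 0.2243]
orientation: [3.138, 0.001, 0.007]
contact_force: [0.7, -0.1, -2.5]
grip_width: 0.0469
gripper_force: 41.7
t 26.25 tcp [0.5448 0.0652 0.2199] grip 0.0471
[[ 1.     0.001 -0.001]
 [ 0.001 -1.    -0.001]
 [-0.001  0.001 -1.   ]]
delta tool [ 0.0013 -0.0028  0.0999]
rotvec [0.0008 0.0014 0.001 ]
joints [ 0.03  0.39 -0.33  1.92  0.17  0.86 -1.95]
```

```bash
python3 drive.py '{"sx": [0.001, 0.001, 0.001, 0.001, 0.001], "sy": [-0.002, -0.002, -0.002, -0.002, -0.002], "sz": [0.04, 0.07, 0.09, 0.097, 0.1], "drx": [0, 0, 0, 0, 0], "dry": [0, 0, 0, 0, 0], "drz": [0, 0, 0, 0, 0]}'>/dev/null
python3 drive.py '{"sx": [0, 0], "sy": [0, 0], "sz": [0, 0], "drx": [0, 0], "dry": [0, 0], "drz": [0, 0]}'
python3 drive.py '{"sx": [0, 0, 0, 0], "sy": [0, 0, 0, 0], "sz": [0, 0, 0, 0], "drx": [0, 0, 0, 0], "dry": [0, 0, 0, 0], "drz": [0, 0, 0, 0]}' 0.085 >/dev/null
python3 drive.py '{"sx": [0, 0, 0, 0], "sy": [0, 0, 0, 0], "sz": [-0.05, -0.09, -0.11, -0.11], "drx": [0, 0, 0, 0], "dry": [0, 0, 0, 0], "drz": [0, 0, 0, 0]}'>/dev/null
python3 drive.py '{"sx": [0.015, 0.015, 0.015, 0.015, 0.015], "sy": [0.24, 0.24, 0.24, 0.24, 0.24], "sz": [0, 0, 0, 0, 0], "drx": [0, 0, 0, 0, 0], "dry": [0, 0, 0, 0, 0], "drz": [0, 0, 0, 0, 0]}'>/dev/null
python3 drive.py '{"sx": [0.012, 0.012, 0.012, 0.012, 0.012], "sy": [0.182, 0.182, 0.182, 0.182, 0.182], "sz": [0, 0, 0, 0, 0.05], "drx": [0, 0, 0, 0, 0], "dry": [0, 0, 0, 0, 0], "drz": [0, 0, 0, 0, 0]}'>/dev/null
python3 - <<'E'
from h import *
p,d=snap('side','s4');wheels(p,d,'side')
p,d=snap('top','t4');print();wheels(p,d,'top')
to(.573,-.355,.1,0)
E
```

```text
clock: 26.95
tcp_pos: [0.5472, 0.0676, 0.1218]
orientation: [-3.141, -0.0, -0.003]
contact_force: [0.0, 0.2, -1.9]
grip_width: 0.0465
gripper_force: 42.1
[385. 163.] 107 c [ 0.571 -0.356] 0.024 med [ 0.567 -0.352  0.051] zmax 0.067 bgr [130. 130. 138.]
[329. 174.] 125 c [ 0.655 -0.184] 0.026 med [ 0.652 -0.179  0.055] zmax 0.073 bgr [35. 53. 67.]
[353. 190.] 135 c [ 0.556 -0.182] 0.028 med [ 0.551 -0.184  0.055] zmax 0.073 bgr [37. 62. 76.]
[292. 234.] 221 c [0.547 0.069] 0.028 med [0.541 0.074 0.063] zmax 0.086 bgr [155. 156. 163.]
[264. 253.] 226 c [0.547 0.169] 0.029 med [0.541 0.172 0.063] zmax 0.084 bgr [157. 158. 166.]

[381. 172.] 139 c [ 0.657 -0.183] 0.024 med [ 0.654 -0.185  0.057] zmax 0.071 bgr [25. 40. 51.]
[384. 207.] 144 c [ 0.556 -0.188] 0.024 med [ 0.553 -0.189  0.056] zmax 0.072 bgr [26. 37. 48.]
[443. 202.] 82 c [ 0.566 -0.357] 0.021 med [ 0.565 -0.356  0.051] zmax 0.066 bgr [121. 122. 125.]
[259. 212.] 198 c [0.546 0.167] 0.029 med [0.545 0.164 0.064] zmax 0.085 bgr [183. 184. 189.]
[294. 211.] 190 c [0.545 0.073] 0.027 med [0.544 0.068 0.065] zmax 0.089 bgr [184. 185. 190.]
t 28.85 tcp [ 0.5694 -0.3537  0.1733] grip 0.0849
[[ 1.    -0.001 -0.011]
 [-0.001 -1.     0.005]
 [-0.011 -0.005 -1.   ]]
delta tool [0.0044 0.0017 0.0732]
rotvec [-0.0054  0.0111 -0.0013]
joints [ 0.6   0.62 -0.2   1.65  0.15  0.9  -1.23]
```

```bash
python3 drive.py '{"sx": [0.001, 0.001, 0.001, 0.001, 0.001], "sy": [0.001, 0.001, 0.001, 0.001, 0.001], "sz": [0.03, 0.06, 0.074, 0.074, 0.074], "drx": [0, 0, 0, 0, 0], "dry": [0, 0, 0, 0, 0], "drz": [0, 0, 0, 0, 0]}'
python3 drive.py '{"sx": [0, 0, 0, 0, 0], "sy": [0, 0, 0, 0, 0], "sz": [0, 0, 0, 0, 0], "drx": [0, 0, 0, 0, 0], "dry": [0, 0, 0, 0, 0], "drz": [0, 0, 0, 0, 0]}' 0.03 40
python3 drive.py '{"sx": [0, 0, 0, 0, 0], "sy": [0, 0, 0, 0, 0], "sz": [-0.02, -0.05, -0.08, -0.11, -0.12], "drx": [0, 0, 0, 0, 0], "dry": [0, 0, 0, 0, 0], "drz": [0, 0, 0, 0, 0]}'
python3 drive.py '{"sx": [-0.07, -0.07, -0.07, -0.07, -0.07], "sy": [-0.23, -0.23, -0.23, -0.23, -0.23], "sz": [0, 0, 0, 0, 0], "drx": [0, 0, 0, 0, 0], "dry": [0, 0, 0, 0, 0], "drz": [0, 0, 0, 0, 0]}'>/dev/null
python3 drive.py '{"sx": [-0.057, -0.057, -0.057, -0.057, -0.057], "sy": [-0.194, -0.194, -0.194, -0.194, -0.194], "sz": [0, 0, 0, 0, 0], "drx": [0, 0, 0, 0, 0], "dry": [0, 0, 0, 0, 0], "drz": [0, 0, 0, 0, 0]}'>/dev/null
python3 drive.py '{"sx": [0, 0], "sy": [0, 0], "sz": [0, 0], "drx": [0, 0], "dry": [0, 0], "drz": [0, 0]}'>/dev/null
python3 -c "
from h import *
to(.446,.068,.12,0)"
```

```text
clock: 29.35
tcp_pos: [0.5754, -0.3548, 0.1078]
orientation: [3.141, 0.002, 0.001]
contact_force: [0.5, 1.2, -0.6]
grip_width: 0.085
gripper_force: 0.0
clock: 29.85
tcp_pos: [0.5754, -0.3556, 0.1083]
orientation: [3.14, 0.001, 0.003]
contact_force: [-0.9, 0.1, 6.4]
grip_width: 0.0469
gripper_force: 41.3
clock: 30.35
tcp_pos: [0.5759, -0.3557, 0.2303]
orientation: [3.139, 0.001, 0.007]
contact_force: [0.7, -0.1, -1.9]
grip_width: 0.0463
gripper_force: 41.6
t 31.55 tcp [0.4474 0.0676 0.2262] grip 0.0468
[[ 1.    -0.    -0.001]
 [-0.    -1.    -0.001]
 [-0.001  0.001 -1.   ]]
delta tool [-0.0013 -0.0004  0.1062]
rotvec [ 0.0007  0.0008 -0.0005]
joints [ 0.06  0.24 -0.4   2.12  0.13  0.8  -1.99]
```

```bash
python3 drive.py '{"sx": [0, 0, 0, 0, 0], "sy": [0, 0, 0, 0, 0], "sz": [0.04, 0.07, 0.09, 0.097, 0.1], "drx": [0, 0, 0, 0, 0], "dry": [0, 0, 0, 0, 0], "drz": [0, 0, 0, 0, 0]}'>/dev/null
python3 drive.py '{"sx": [0, 0], "sy": [0, 0], "sz": [0, 0], "drx": [0, 0], "dry": [0, 0], "drz": [0, 0]}'
python3 drive.py '{"sx": [0, 0, 0, 0], "sy": [0, 0, 0, 0], "sz": [0, 0, 0, 0], "drx": [0, 0, 0, 0], "dry": [0, 0, 0, 0], "drz": [0, 0, 0, 0]}' 0.085 >/dev/null
python3 drive.py '{"sx": [0, 0, 0, 0, 0], "sy": [0, 0, 0, 0, 0], "sz": [-0.05, -0.1, -0.15, -0.2, -0.25], "drx": [0, 0, 0, 0, 0], "dry": [0, 0, 0, 0, 0], "drz": [0, 0, 0, 0, 0]}'>/dev/null
python3 drive.py '{"sx": [0.05, 0.05, 0.05, 0.05, 0.05], "sy": [0.24, 0.24, 0.24, 0.24, 0.24], "sz": [-0.03, -0.03, -0.03, -0.03, -0.03], "drx": [0, 0, 0, 0, 0], "dry": [0, 0, 0, 0, 0], "drz": [0, 0, 0, 0, 0]}'>/dev/null
python3 - <<'E'
from h import *
p,d=snap('top','t5');wheels(p,d,'top')
P=cloud('top',d);v,u=np.mgrid[:400,:640]
m=(P[...,2]>.27)&(P[...,2]<.3)&(P[...,1]>.29);print('cam',m.sum(),cv2.minEnclosingCircle(P[m][:,:2].astype(np.float32)),np.median(P[m],axis=0))
to(.58,.365,.41,0)
p,d=snap('side','s5');print();wheels(p,d,'side')
E
```

```text
clock: 32.25
tcp_pos: [0.4482, 0.0686, 0.1275]
orientation: [-3.141, 0.0, -0.003]
contact_force: [0.5, -0.1, -1.1]
grip_width: 0.0467
gripper_force: 41.9
[381. 172.] 140 c [ 0.657 -0.182] 0.024 med [ 0.654 -0.185  0.057] zmax 0.071 bgr [25. 38. 49.]
[259. 212.] 200 c [0.545 0.167] 0.028 med [0.545 0.164 0.064] zmax 0.085 bgr [177. 179. 183.]
[292. 214.] 203 c [0.538 0.075] 0.029 med [0.536 0.072 0.064] zmax 0.085 bgr [178. 180. 184.]
[294. 247.] 209 c [0.445 0.07 ] 0.028 med [0.445 0.068 0.063] zmax 0.085 bgr [179. 180. 185.]
cam 961 ((0.39437228441238403, 0.48551517724990845), 0.23933444917201996) [0.23052037 0.58658288 0.28095582]
t 33.7 tcp [ 0.4978 -0.1821  0.4077] grip 0.0851
[[ 1.    -0.009  0.002]
 [-0.009 -1.    -0.005]
 [ 0.002  0.005 -1.   ]]
delta tool [ 0.0771 -0.5479 -0.0049]
rotvec [ 0.0049 -0.0018 -0.0093]
joints [ 0.4   0.16 -0.19  1.76  0.04  1.23 -1.38]

[329. 174.] 122 c [ 0.657 -0.183] 0.025 med [ 0.653 -0.18   0.055] zmax 0.073 bgr [36. 56. 69.]
[353. 190.] 133 c [ 0.555 -0.188] 0.025 med [ 0.552 -0.184  0.055] zmax 0.074 bgr [38. 63. 79.]
[292. 237.] 218 c [0.536 0.077] 0.029 med [0.532 0.08  0.064] zmax 0.084 bgr [162. 163. 170.]
[264. 253.] 228 c [0.547 0.17 ] 0.03 med [0.541 0.172 0.064] zmax 0.084 bgr [163. 164. 171.]
[316. 255.] 226 c [0.446 0.069] 0.029 med [0.439 0.074 0.065] zmax 0.085 bgr [162. 164. 171.]
```

View pics/t5.png

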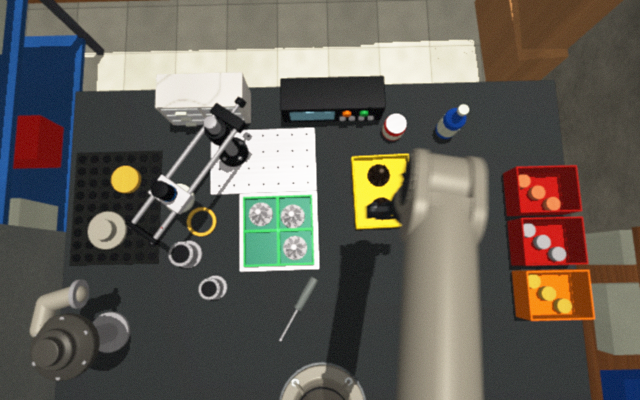

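```bash
python3 drive.py '{"sx": [0.039, 0.039, 0.039, 0.039, 0.039], "sy": [-0.21, -0.21, -0.21, -0.21, -0.21], "sz": [0, 0, 0, 0, 0], "drx": [0, 0, 0, 0, 0], "dry": [0, 0, 0, 0, 0], "drz": [0, 0, 0, 0, 0]}'>/dev/null
python3 drive.py '{"sx": [0, 0, 0, 0, 0], "sy": [-0.048, -0.048, -0.048, -0.048, -0.048], "sz": [0.178, 0.178, 0.178, 0.178, 0.178], "drx": [0, 0, 0, 0, 0], "dry": [0, 0, 0, 0, 0], "drz": [0, 0, 0, 0, 0]}'>/dev/null
python3 drive.py '{"sx": [0, 0], "sy": [0, 0], "sz": [0, 0], "drx": [0, 0], "dry": [0, 0], "drz": [0, 0]}'>/dev/null
python3 -c "
from h import *
to(.537,.076,.118,0)"
```

```text
t 34.95 tcp [0.5377 0.0865 0.231 ] grip 0.0847
[[ 1.    -0.     0.004]
 [-0.    -1.     0.   ]
 [ 0.004 -0.    -1.   ]]
delta tool [-0.0011  0.0105  0.113 ]
rotvec [-0.0003 -0.0036 -0.0003]
joints [ 0.02  0.37 -0.36  1.92  0.17  0.87 -2.  ]
```

```bash
python3 drive.py '{"sx": [-0.001, -0.001, -0.001, -0.001, -0.001], "sy": [0.0105, 0.0105, 0.0105, 0.0105, 0.0105], "sz": [0.04, 0.08, 0.105, 0.112, 0.112], "drx": [0, 0, 0, 0, 0], "dry": [0, 0, 0, 0, 0], "drz": [0, 0, 0, 0, 0]}'
python3 drive.py '{"sx": [0, 0, 0, 0, 0], "sy": [0, 0, 0, 0, 0], "sz": [0, 0, 0, 0, 0], "drx": [0, 0, 0, 0, 0], "dry": [0, 0, 0, 0, 0], "drz": [0, 0, 0, 0, 0]}' 0.03 40
python3 drive.py '{"sx": [0, 0, 0.009, 0.009, 0.009], "sy": [0, 0, 0.008, 0.008, 0.008], "sz": [-0.012, -0.012, -0.012, -0.012, 0], "drx": [0, 0, 0, 0, 0], "dry": [0, 0, 0, 0, 0], "drz": [0, 0, 0, 0, 0]}'
python3 drive.py '{"sx": [0, 0], "sy": [0, 0], "sz": [0, 0], "drx": [0, 0], "dry": [0, 0], "drz": [0, 0]}'
python3 drive.py '{"sx": [0, 0, 0, 0], "sy": [0, 0, 0, 0], "sz": [0, 0, 0, 0], "drx": [0, 0, 0, 0], "dry": [0, 0, 0, 0], "drz": [0, 0, 0, 0]}' 0.085 >/dev/null
python3 drive.py '{"sx": [0, 0, 0, 0, 0], "sy": [0, 0, 0, 0, 0], "sz": [-0.05, -0.1, -0.15, -0.2, -0.25], "drx": [0, 0, 0, 0, 0], "dry": [0, 0, 0, 0, 0], "drz": [0, 0, 0, 0, 0]}'>/dev/null
python3 drive.py '{"sx": [0, 0, 0, 0, 0], "sy": [0.2, 0.2, 0.2, 0.2, 0.2], "sz": [-0.03, -0.03, -0.03, -0.03, -0.03], "drx": [0, 0, 0, 0, 0], "dry": [0, 0, 0, 0, 0], "drz": [0, 0, 0, 0, 0]}'>/dev/null
python3 - <<'E'
from h import *
p,d=snap('top','t6');wheels(p,d,'top')
P=cloud('top',d)
m=(P[...,2]>.27)&(P[...,2]<.295)&(P[...,1]>.29)&(P[...,1]<.43)&(P[...,0]>.5)&(P[...,0]<.65);print('cam',m.sum(),cv2.minEnclosingCircle(P[m][:,:2].astype(np.float32)),np.median(P[m],axis=0))
p,d=snap('side','s6');print();wheels(p,d,'side')
to(.578,.364,.41,0)
E
```

```text
clock: 35.45
tcp_pos: [0.5362, 0.0761, 0.1176]
orientation: [3.142, -0.0, 0.002]
contact_force: [0.0, -0.1, -0.3]
grip_width: 0.0847
gripper_force: 0.0
clock: 35.95
tcp_pos: [0.5364, 0.0764, 0.1185]
orientation: [-3.142, -0.001, -0.004]
contact_force: [-2.0, -0.7, 7.4]
grip_width: 0.047
gripper_force: 40.0
clock: 36.45
tcp_pos: [0.5456, 0.0679, 0.1174]
orientation: [-3.141, 0.001, -0.004]
contact_force: [-10.1, -4.2, 52.4]
grip_width: 0.0469
gripper_force: 48.7
clock: 36.65
tcp_pos: [0.5446, 0.0684, 0.1161]
orientation: [3.142, 0.001, 0.0]
contact_force: [1.3, -1.4, 0.6]
grip_width: 0.0471
gripper_force: 45.4
[259. 212.] 196 c [0.546 0.168] 0.028 med [0.545 0.164 0.064] zmax 0.086 bgr [178. 180. 184.]
[294. 211.] 192 c [0.545 0.069] 0.028 med [0.544 0.067 0.065] zmax 0.085 bgr [178. 179. 184.]
[294. 247.] 210 c [0.445 0.07 ] 0.028 med [0.445 0.068 0.065] zmax 0.084 bgr [180. 182. 187.]
cam 278 ((0.5760072469711304, 0.36381039023399353), 0.02128640003502369) [0.57543548 0.36244045 0.28174713]

[329. 174.] 120 c [ 0.655 -0.182] 0.026 med [ 0.652 -0.178  0.056] zmax 0.076 bgr [36. 55. 69.]
[353. 190.] 130 c [ 0.555 -0.189] 0.026 med [ 0.552 -0.184  0.055] zmax 0.073 bgr [38. 64. 79.]
[292. 234.] 213 c [0.545 0.071] 0.028 med [0.54  0.074 0.064] zmax 0.085 bgr [160. 162. 168.]
[264. 253.] 227 c [0.547 0.171] 0.03 med [0.54  0.173 0.064] zmax 0.085 bgr [163. 164. 171.]
[316. 255.] 228 c [0.447 0.07 ] 0.028 med [0.44  0.074 0.065] zmax 0.084 bgr [163. 164. 171.]
t 38.15 tcp [ 0.5442 -0.1333  0.3967] grip 0.0847
[[ 1.    -0.003 -0.   ]
 [-0.003 -1.    -0.   ]
 [-0.     0.    -1.   ]]
delta tool [ 0.0324 -0.4974 -0.0134]
rotvec [ 0.0001  0.     -0.0029]
joints [ 0.35  0.23 -0.26  1.7   0.06  1.22 -1.5 ]
```

```bash
python3 drive.py '{"sx": [0.02, 0.02, 0.02, 0.02, 0.02], "sy": [-0.24, -0.24, -0.24, -0.24, -0.24], "sz": [-0.015, -0.015, -0.015, -0.015, -0.015], "drx": [0, 0, 0, 0, 0], "dry": [0, 0, 0, 0, 0], "drz": [-0.15, -0.3, -0.45, -0.45, -0.45]}'>/dev/null
python3 drive.py '{"sx": [0, 0, 0, 0, 0], "sy": [0, 0, 0, 0, 0], "sz": [0, 0, 0, 0, 0], "drx": [0, 0, 0, 0, 0], "dry": [0, 0, 0, 0, 0], "drz": [-0.15, -0.3, -0.45, -0.49, -0.49]}'>/dev/null
python3 drive.py '{"sx": [0], "sy": [0], "sz": [0], "drx": [0], "dry": [0], "drz": [0]}'>/dev/null
python3 -c "
from h import *
to(.576,.3635,.41,54.1)"
```

```text
t 39.25 tcp [0.5638 0.1097 0.4116] grip 0.0852
[[ 0.589  0.808 -0.   ]
 [ 0.808 -0.589  0.   ]
 [-0.    -0.001 -1.   ]]
delta tool [ 0.2123 -0.1395  0.0016]
rotvec [-0.0005  0.     -0.0028]
joints [ 0.13  0.27 -0.53  1.63  0.14  1.27 -1.06]
```

```bash
python3 drive.py '{"sx": [0.212, 0.212, 0.212, 0.212, 0.212], "sy": [-0.139, -0.139, -0.139, -0.139, -0.139], "sz": [0, 0, 0, 0, 0], "drx": [0, 0, 0, 0, 0], "dry": [0, 0, 0, 0, 0], "drz": [0, 0, 0, 0, 0]}'>/dev/null
python3 drive.py '{"sx": [0, 0, 0], "sy": [0, 0, 0], "sz": [0, 0, 0], "drx": [0, 0, 0], "dry": [0, 0, 0], "drz": [0, 0, 0]}'>/dev/null
python3 -c "
from h import *
to(.576,.3635,.311,54.1)"
```

```text
t 40.05 tcp [0.5771 0.3572 0.4115] grip 0.0851
[[ 0.591  0.807  0.   ]
 [ 0.807 -0.591 -0.001]
 [-0.001  0.001 -1.   ]]
delta tool [ 0.0046 -0.0047  0.1005]
rotvec [ 0.0008  0.0008 -0.0051]
joints [-0.26  0.47 -0.58  1.38  0.26  1.37 -1.47]
```

```bash
python3 drive.py '{"sx": [0.005, 0.005, 0.005, 0.005, 0.005], "sy": [-0.005, -0.005, -0.005, -0.005, -0.005], "sz": [0.03, 0.06, 0.08, 0.1, 0.1], "drx": [0, 0, 0, 0, 0], "dry": [0, 0, 0, 0, 0], "drz": [0, 0, 0, 0, 0]}'
python3 drive.py '{"sx": [0, 0, 0, 0, 0], "sy": [0, 0, 0, 0, 0], "sz": [0, 0, 0, 0, 0], "drx": [0, 0, 0, 0, 0], "dry": [0, 0, 0, 0, 0], "drz": [0, 0, 0, 0, 0]}' 0.03 30
python3 drive.py '{"sx": [-0.0195, -0.0387, -0.0576, -0.0759, -0.0935], "sy": [0.001, 0.0039, 0.0087, 0.0154, 0.0239], "sz": [0, 0, 0, 0, 0], "drx": [0, 0, 0, 0, 0], "dry": [0, 0, 0, 0, 0], "drz": [-0.1, -0.2, -0.3, -0.4, -0.5]}'
python3 drive.py '{"sx": [-0.0195, -0.0387, -0.0576, -0.0759, -0.0759], "sy": [0.001, 0.0039, 0.0087, 0.0154, 0.0154], "sz": [0, 0, 0, 0, 0], "drx": [0, 0, 0, 0, 0], "dry": [0, 0, 0, 0, 0], "drz": [-0.1, -0.2, -0.3, -0.4, -0.4]}'
python3 drive.py '{"sx": [0, 0], "sy": [0, 0], "sz": [0, 0], "drx": [0, 0], "dry": [0, 0], "drz": [0, 0]}'
python3 -c "
from h import *
p,R=st();post=np.array([.734,.249]);v=p[:2]-post;rr=np.hypot(*v);print(rr,np.degrees(np.arctan2(*v[::-1]))%360)
g=np.array([.4963,.118])-post;print(np.hypot(*g),np.degrees(np.arctan2(*g[::-1]))%360)"
```

```text
clock: 40.55
tcp_pos: [0.5757, 0.3619, 0.3089]
orientation: [2.801, 1.418, -0.008]
contact_force: [-1.3, 0.9, -0.2]
grip_width: 0.0848
gripper_force: 0.0
clock: 41.05
tcp_pos: [0.5763, 0.3652, 0.3135]
orientation: [2.801, 1.423, 0.004]
contact_force: [0.4, -1.5, 6.1]
grip_width: 0.0413
gripper_force: 30.4
clock: 41.55
tcp_pos: [0.5397, 0.2758, 0.3134]
orientation: [2.357, 2.077, 0.004]
contact_force: [0.3, -0.2, 6.0]
grip_width: 0.0413
gripper_force: 31.6
clock: 42.05
tcp_pos: [0.5471, 0.1956, 0.3134]
orientation: [1.902, 2.497, 0.002]
contact_force: [0.8, -1.1, 6.3]
grip_width: 0.0414
gripper_force: 31.7
clock: 42.25
tcp_pos: [0.5467, 0.1971, 0.3133]
orientation: [1.905, 2.495, 0.002]
contact_force: [1.4, -3.8, 8.3]
grip_width: 0.0416
gripper_force: 31.8
t 42.25 tcp [0.5467 0.1971 0.3133] grip 0.0416
[[-0.263  0.965  0.003]
 [ 0.965  0.263 -0.001]
 [-0.001  0.003 -1.   ]]
0.19439297935808245 195.49840106408337
0.27140797703825875 208.85981191203385
```

```bash
python3 drive.py '{"sx": [-0.0195, -0.0387, -0.0444, -0.0444, -0.0444], "sy": [0.001, 0.0039, 0.0051, 0.0051, 0.0051], "sz": [0, 0, 0, 0, 0], "drx": [0, 0, 0, 0, 0], "dry": [0, 0, 0, 0, 0], "drz": [-0.1, -0.2, -0.23, -0.23, -0.23]}'
python3 drive.py '{"sx": [-0.003, -0.003, -0.003], "sy": [0, 0, 0], "sz": [0, 0, 0], "drx": [0, 0, 0], "dry": [0, 0, 0], "drz": [0, 0, 0]}'
python3 -c "
from h import *
p,R=st();post=np.array([.734,.249]);v=p[:2]-post;rr=np.hypot(*v);print(rr,np.degrees(np.arctan2(*v[::-1]))%360)
to(.4963,.118,.313)"
```

```text
clock: 42.75
tcp_pos: [0.563, 0.1566, 0.3133]
orientation: [1.603, 2.699, 0.002]
contact_force: [0.1, -1.9, 8.5]
grip_width: 0.0413
gripper_force: 32.2
clock: 43.05
tcp_pos: [0.5637, 0.1553, 0.3133]
orientation: [1.6, 2.702, 0.003]
contact_force: [-1.2, -0.6, 7.0]
grip_width: 0.0411
gripper_force: 32.2
t 43.05 tcp [0.5637 0.1553 0.3133] grip 0.0411
[[-0.481  0.877  0.002]
 [ 0.877  0.481  0.001]
 [-0.     0.002 -1.   ]]
0.19436485020738495 208.83028610527873
t 43.05 tcp [0.5637 0.1553 0.3133] grip 0.0411
[[-0.481  0.877  0.002]
 [ 0.877  0.481  0.001]
 [-0.     0.002 -1.   ]]
delta tool [-0.0003 -0.077   0.0002]
joints [ 0.25  0.43 -0.81  1.73  0.35  1.13 -0.17]
```

```bash
python3 drive.py '{"sx": [-0.002, -0.002, -0.002, -0.002, -0.002], "sy": [-0.02, -0.04, -0.06, -0.07, -0.077], "sz": [0, 0, 0, 0, 0], "drx": [0, 0, 0, 0, 0], "dry": [0, 0, 0, 0, 0], "drz": [0, 0, 0, 0, 0]}'
python3 drive.py '{"sx": [-0.001, -0.001, -0.001], "sy": [-0.001, -0.003, -0.003], "sz": [0, 0, 0], "drx": [0, 0, 0], "dry": [0, 0, 0], "drz": [0, 0, 0]}'
python3 -c "
from h import *
p,R=st();post=np.array([.734,.249]);v=p[:2]-post;rr=np.hypot(*v);print(rr,np.degrees(np.arctan2(*v[::-1]))%360)
to(.4963,.118,.313)"
```

```text
clock: 43.55
tcp_pos: [0.4967, 0.117, 0.3133]
orientation: [1.597, 2.703, 0.004]
contact_force: [0.4, 3.3, 4.7]
grip_width: 0.0413
gripper_force: 32.3
clock: 43.85
tcp_pos: [0.4962, 0.1165, 0.3134]
orientation: [1.596, 2.703, 0.012]
contact_force: [6.9, 9.4, -1.6]
grip_width: 0.0409
gripper_force: 32.7
t 43.85 tcp [0.4962 0.1165 0.3134] grip 0.0409
[[-0.483  0.876  0.006]
 [ 0.876  0.483  0.005]
 [ 0.001  0.008 -1.   ]]
0.27218199246174024 209.11943144415906
t 43.85 tcp [0.4962 0.1165 0.3134] grip 0.0409
[[-0.483  0.876  0.006]
 [ 0.876  0.483  0.005]
 [ 0.001  0.008 -1.   ]]
delta tool [0.0012 0.0008 0.0004]
joints [ 0.37  0.3  -0.86  1.89  0.26  1.05 -0.09]
```

```bash
python3 drive.py '{"sx": [0, 0, 0, 0, 0], "sy": [0, 0, 0, 0, 0], "sz": [0, 0, 0, 0, 0], "drx": [0, 0, 0, 0, 0], "dry": [0, 0, 0, 0, 0], "drz": [0, 0, 0, 0, 0]}' 0.085
python3 drive.py '{"sx": [0, 0, 0, 0, 0], "sy": [0, 0, 0, 0, 0], "sz": [-0.03, -0.06, -0.1, -0.13, -0.13], "drx": [0, 0, 0, 0, 0], "dry": [0, 0, 0, 0, 0], "drz": [0, 0, 0, 0, 0]}'
python3 drive.py '{"sx": [-0.21, -0.21, -0.21, -0.21, -0.21], "sy": [-0.115, -0.115, -0.115, -0.115, -0.115], "sz": [0, 0, 0, 0, 0], "drx": [0, 0, 0, 0, 0], "dry": [0, 0, 0, 0, 0], "drz": [0, 0, 0, 0, 0]}'
python3 drive.py '{"sx": [-0.13, -0.13, -0.13, 0], "sy": [-0.07, -0.07, -0.07, 0], "sz": [0, 0, 0, 0], "drx": [0, 0, 0, 0], "dry": [0, 0, 0, 0], "drz": [0, 0, 0, 0]}' >/dev/null
python3 drive.py '{"sx": [0, 0], "sy": [0, 0], "sz": [0, 0], "drx": [0, 0], "dry": [0, 0], "drz": [0, 0]}' >/dev/null
python3 - <<'E'
from h import *
st()
p,d=snap('top','t7');wheels(p,d,'top')
P=cloud('top',d)
m=(P[...,2]>.27)&(P[...,2]<.295)&(P[...,1]>.06)&(P[...,1]<.2)&(P[...,0]>.43)&(P[...,0]<.65);print('cam',m.sum(),cv2.minEnclosingCircle(P[m][:,:2].astype(np.float32)))
p2,d=snap('side','s7');print();wheels(p2,d,'side')
cv2.imwrite('pics/f7.png',np.vstack([cv2.resize(p[80:290,140:480],(640,395)),cv2.resize(p2[130:310,180:480],(340,204)).repeat(1,1) if 0 else cv2.copyMakeBorder(cv2.resize(p2[130:310,180:480],(340,204)),0,0,0,300,0)]))
E
```

```text
clock: 44.35
tcp_pos: [0.4947, 0.1129, 0.3116]
orientation: [-1.603, -2.702, 0.001]
contact_force: [0.3, 0.2, 0.5]
grip_width: 0.0849
gripper_force: 0.0
clock: 44.85
tcp_pos: [0.496, 0.1142, 0.446]
orientation: [1.6, 2.697, 0.007]
contact_force: [0.4, 0.0, -0.2]
grip_width: 0.085
gripper_force: 0.0
clock: 45.35
tcp_pos: [0.4936, -0.1297, 0.441]
orientation: [-1.606, -2.699, 0.002]
contact_force: [1.2, -0.4, 0.7]
grip_width: 0.0848
gripper_force: 0.0
t 45.95 tcp [ 0.4951 -0.2228  0.4412] grip 0.0848
[[-0.481  0.877 -0.001]
 [ 0.877  0.481  0.   ]
 [ 0.001 -0.    -1.   ]]
[381. 172.] 142 c [ 0.657 -0.182] 0.024 med [ 0.654 -0.184  0.057] zmax 0.072 bgr [24. 38. 49.]
[384. 207.] 146 c [ 0.555 -0.189] 0.023 med [ 0.553 -0.189  0.056] zmax 0.073 bgr [25. 35. 46.]
[258. 210.] 141 c [0.551 0.167] 0.025 med [0.552 0.168 0.068] zmax 0.087 bgr [183. 185. 189.]
[294. 211.] 192 c [0.544 0.07 ] 0.029 med [0.544 0.067 0.064] zmax 0.084 bgr [178. 179. 183.]
[294. 247.] 213 c [0.445 0.069] 0.029 med [0.445 0.068 0.063] zmax 0.085 bgr [172. 173. 178.]
cam 267 ((0.4969308078289032, 0.11726896464824677), 0.020751407369971275)

[329. 174.] 124 c [ 0.657 -0.182] 0.025 med [ 0.652 -0.179  0.055] zmax 0.075 bgr [36. 55. 69.]
[353. 190.] 133 c [ 0.555 -0.187] 0.025 med [ 0.551 -0.185  0.056] zmax 0.072 bgr [38. 63. 78.]
[265. 253.] 228 c [0.547 0.172] 0.031 med [0.54  0.172 0.063] zmax 0.084 bgr [162. 163. 171.]
[316. 255.] 236 c [0.445 0.07 ] 0.029 med [0.44  0.075 0.064] zmax 0.089 bgr [159. 161. 168.]
```

View pics/f7.png

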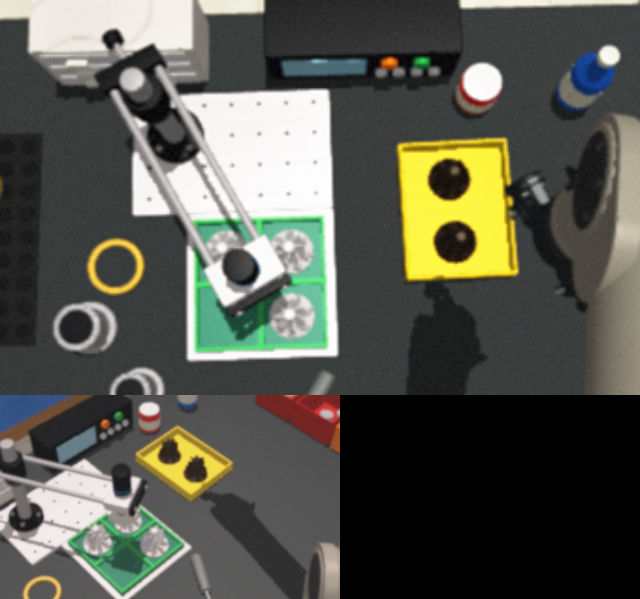

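```bash
python3 -c "
from bench import r, cams, probe_bus
print(r.hand_in())"
```

```text
the job is handed in; nothing more can be done
None
```

I handed the job in at about 46 s, but the hand-in returned no verdict: three new wheels are in the green tray, both used wheels are in the yellow tray, and the camera is over the tray centre at its end stop (one new wheel was knocked about 12 mm partway through, so I re-seated it).

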